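Snap the pestle into its sloping stowage clips

TASK

Stow the wooden pestle before the boat gets under way: press it into the sloping rack until its two ends have snapped under both spring clips and it lies fully home in its saddles, then let go. Press steadily and stop when it is home, do not ram it against the rack, and leave the mortar, the cup and the canister standing where they are.

Things in the scene. Friction and masses are not known exactly. Their poses are not given: they have to be found in the camera images.
- pestle: Double-headed hardwood pestle, 180 mm long, 90 to 170 g, lying loose on the bench. Origin: middle of its length on its axis, 19 mm above the bench; x axis along its length (ends alike, rolled any way). Waist to grip: 28 mm diameter, middle 88 mm. Heads: 38 mm diameter; the last 14 mm are chamfered at 45 degrees into a blunt nose of 12 mm radius.
- rack: Fixed plywood rack, left or right of the pestle; 126 mm deep, 250 mm wide. Its sloping board (12 mm thick, 130 mm along the slope) leans back 35 degrees, facing the rack's -x (roughly the robot) and up; front edge 16 mm, face centre 53 mm, rear edge 90 mm above the bench. Origin on the bench under the middle; z up, x level towards the high side, y level along the clips.
- home (a point): Nominal place of the pestle's origin when fully home, 24 mm off the sloping face, if the clip carriage lies flat on the board. The carriage (clips and saddles together) is packed out by an unreported 0 to 16 mm along z, so feel for home. z points square out of the face (35 degrees off vertical), y is level: the pestle's length lies along it, either way round; x points up the slope.
- face (a point): Point on the sloping board under the middle of the carriage (axes as home), 24 mm below home. Under the pestle's waist is only the carriage's flat bar, 16 mm wide and 4 mm thick, so fingertips beside the waist have room. The carriage's two wooden 45-degree V saddles for the heads stand 58 mm either side along y, 14 mm thick, tips 20 mm high and 25 mm to each side.
- clip_left (a joint): Spring clip at home's +y end: steel leaf, 28 mm wide, with an inner round bar 8 mm thick centred 87 mm from home along y and 12.6 mm above true home. Value: outward spread in m: 0 at rest, 0.007 as the pestle's tip passes, 0.001 when home. The ends meet the bars 26 mm above true home; 10 to 20 N spreads both; from 10 mm down they draw it home, then it stops hard.
- clip_right (a joint): The same spring clip at the -y end of home; spreads outwards along -y, values as for clip_left.
- mortar: Stone mortar, an open bowl 116 mm across and 75 mm high; bystander, origin under its middle.
- cup: Aluminium cup 72 mm across and 85 mm high; bystander, origin under its middle.
- canister: Clear acrylic canister with white lid, 84 mm across and 130 mm high; bystander, origin under its middle.
Not all that is in view belongs to the job. Of the things shaped like the pestle, the dark wooden one is meant.

How it is judged:
By the outcome, as a careful person would: the job done as asked, in the order asked, and still so for the second after the job is handed in, with the robot touching nothing.
It also fails if it takes over 42 s, if anything falls off the work surface, if the arm or the gripper's body presses on something with over 40 N, if the wrist force passes 120 N, or if a joint passes its speed limit or range.

ROBOT

A 6-joint arm with a two-finger parallel gripper is mounted at the origin on the work surface. World frame = base frame: x ahead of the robot, y to its left, z up, the work surface at z = 0. Lengths are in m, angles in rad, forces in N, time in s.
With the tool pointing down it reaches from about 0.425 to 0.95 m from the base axis. Payload 3.5 kg.
Tool frame: the origin (TCP) lies at the very end of the fingers, on their centre line; the grasp point (between the pads) lies 19 mm behind it; y points along the fingers, z is the direction in which the jaws open and shut, and the axes are right-handed (so a half turn about y gives the same grasp; the last joint's range is limited). The gripper opens to 85 mm and grips with 20 to 120 N. Pads are 22 mm wide; open, the fingers measure 114 mm over their backs; the gripper's body (76 mm by 85 mm) begins 54 mm behind the grasp point. The pads swing forward as they close: fully open they stand 13 mm farther back than shut.
Start: joints at [1.071, 0.286, 1.577, -0, 1.279, -0.15], TCP at [0.231, 0.634, 0.231] pointing down, gripper open.
Joint ranges: [-2.77, 2.77], [-0.9, 2.22], [0.21, 2.48], [-1.53, 4.67], [0.24, 2.81], [-2.84, 2.84]. Speed limits (rad/s): [2.79, 2.79, 3.14, 3.14, 3.14, 3.14].

INTERFACE

Orientations are given as a unit quaternion [x, y, z, w].
In Python, from plant import ctrl, cams gives the robot as it stands.
- The arm moves only by the tool play_rows, never from a script. Its argument "steps" is a list of rows, each an object of numbers: "claw": the finger opening in cm, from 0 to 8.54; "tx", "ty", "tz": the shift along the tool's x, y, z in cm; "ax", "ay", "az": the turn, a rotation vector about the tool's x, y, z in degrees. A call has 1 to 12 rows; each row is the pose to reach, as a shift and turn from the pose commanded when the call began, along the tool's axes at that moment; what a row does not reach only later rows make up. A row lasts 1/12 s, in which the tool goes at most 41.7 mm and 7.16 degrees, less where a joint would pass 70% of its speed; a pose out of reach is approached as far as the arm can. A call with a gripper value outside its range is refused whole. The fingers move at their own pace and stop on an object; "grip_force" is the grip in N (left out, the last holds). Time passes only in rows, so rows that repeat a pose let the fingers close. It gives the time, the measured TCP pose, the force and the opening at its end, in the units of the state.
- ctrl.get_state(): the state, without advancing time (a new reading comes with each control period).
- cams.read_camera(name): name is "scene" or "top" or "wrist"; returns (picture, depth): 400x640x3 uint8, blue, green, red; 400x640 float32, m along the optical axis (not along the pixel's ray), 0 where there is no reading.
- cams.camera_model(name): a dict with "intrinsics" (3x3 intrinsics, pixels), "rvec" (rotation vector, rad) and "tvec" (3), from world to camera coordinates, as OpenCV has them; the wrist camera has in their place "tool_from_camera" (4x4, takes a point from camera to tool coordinates, whose origin is the TCP and whose axes are the tool frame's). Camera axes: x right, y down, z forward; pixel columns grow to the right and rows downward; lengths in m; the calibration is good to about 2 mm. A picture is of the moment at which its call begins: read the wrist's pose just before it. camera_model takes no time and is no camera call.
- ctrl.sign_off(): hands the job in, once; it reports no verdict.
The state is a dict: "time": time; "qpos": joint angles; "dq": joint speeds; "joint_efforts": joint torques, N m; "eef_pos": TCP position; "tcp_rot": TCP orientation; "contact_force": force on the tool from outside, world axes, zero at the start; "wrist_torque": the same for the moment, N m; "opening": opening from 0.0 (shut) to 1.0 (fully open).
Only numpy, scipy, OpenCV 4.12 (cv2) and the standard library are available. Lean on these libraries where they do the work, as an engineer would, in place of code of your own. Each camera call takes 0.05 s, during which the arm holds its last target.

## Working session

There is one attempt and no reset: what is moved stays moved. The work goes in short steps, Python scripts to look and compute and a tool call to move; the robot and the scene stay as the last step left them, time stands still between calls to the robot, and variables do not carry over. Pictures are saved under pics/ and viewed, and the job is handed in when it is done.

Besides the shell and the picture viewer there is one more tool, called after "Call:" by a JSON object that holds its "op" and its "data". play_rows: Moves the arm, as the interface text tells. Its arguments: {"type":"object","properties":{"steps":{"type":"array","items":{"type":"object","properties":{"claw":{"type":"number"},"tx":{"type":"number"},"ty":{"type":"number"},"tz":{"type":"number"},"ax":{"type":"number"},"ay":{"type":"number"},"az":{"type":"number"}}}},"grip_force":{"type":"number"}},"required":["steps"]}

```bash
ls; mkdir -p pics; python3 - <<'E'
from plant import ctrl,cams
import cv2,numpy as np
s=ctrl.get_state();print(s)
for n in("scene","top","wrist"):
    p,d=cams.read_camera(n);cv2.imwrite(f"pics/{n}0.png",p);np.savez(f"pics/{n}0.npz",p=p,d=d)
    m=cams.camera_model(n);print(n,m)
E
```

```text
pics
{'time': 0.0, 'qpos': array([ 1.07100405e+00,  2.87202610e-01,  1.57816466e+00,  4.77454756e-06,
        1.27861361e+00, -1.50003369e-01]), 'dq': array([-9.62763482e-04,  1.32621505e-03,  3.04382759e-06, -2.90749052e-03,
       -5.87353914e-04,  2.38254171e-03]), 'joint_efforts': array([ 1.21782821e-03, -4.05982697e+01, -2.92623317e+01, -1.52655548e-04,
        5.68931369e-03,  1.21932928e-06]), 'eef_pos': array([0.23097787, 0.63355362, 0.22992924]), 'tcp_rot': array([ 0.6971189 , -0.12331101,  0.12276888, -0.69551955]), 'contact_force': array([ 0.77895735,  0.56258287, -0.14482246]), 'wrist_torque': array([0.02424683, 0.01300636, 0.03877838]), 'opening': 0.9983407010080144}
scene {'intrinsics': array([[408.16823548,   0.        , 313.59546039],
       [  0.        , 408.16823548, 201.36416376],
       [  0.        ,   0.        ,   1.        ]]), 'rvec': array([ 1.63054508,  1.67566072, -0.83865958]), 'tvec': array([-0.04512211, -0.26444765,  1.6392292 ])}
top {'intrinsics': array([[507.27185473,   0.        , 312.08555096],
       [  0.        , 507.27185473, 198.68319328],
       [  0.        ,   0.        ,   1.        ]]), 'rvec': array([ 2.16999967, -2.16243686,  0.08788172]), 'tvec': array([0.07655956, 0.56237859, 1.54660445])}
wrist {'intrinsics': array([[307.42294235,   0.        , 316.59999832],
       [  0.        , 307.42294235, 200.74918707],
       [  0.        ,   0.        ,   1.        ]]), 'tool_from_camera': array([[ 1.03429850e-03,  9.66139092e-01,  2.58019737e-01,
        -6.58609672e-02],
       [ 7.36924146e-04, -2.58020541e-01,  9.66139150e-01,
        -1.43123745e-01],
       [ 9.99999194e-01, -8.09135297e-04, -9.78841484e-04,
        -1.46405960e-03],
       [ 0.00000000e+00,  0.00000000e+00,  0.00000000e+00,
         1.00000000e+00]])}
```

View pics/scene0.png

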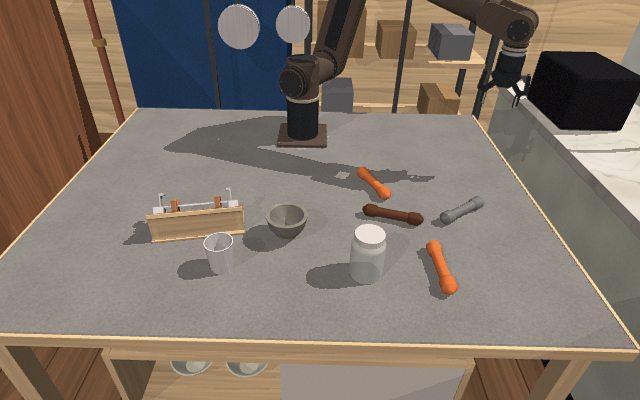

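View pics/top0.png

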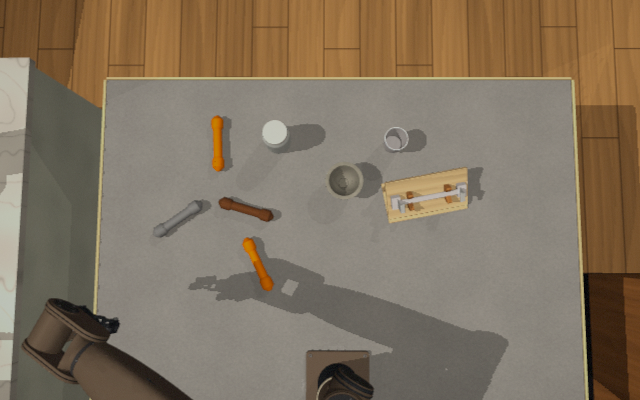

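View pics/wrist0.png

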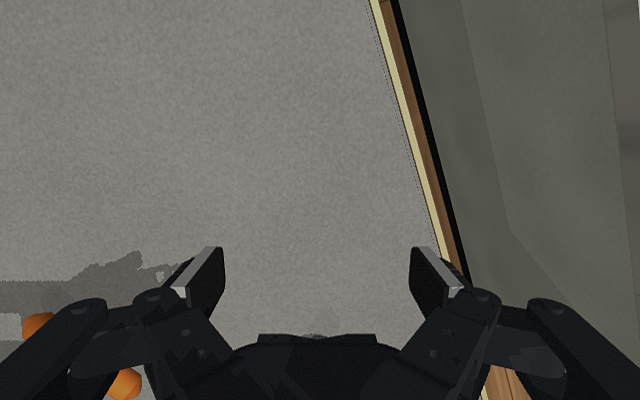

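The top view shows four things shaped like the pestle: orange at (218,143), orange at (258,264), grey at (178,218) and dark brown wood at (245,209). The brown one fits the description. The rack is at (427,195). Next I'll enlarge both and measure them.

```bash
cat > h.py <<'E'
import numpy as np,cv2
from scipy.spatial.transform import Rotation as R
from plant import ctrl,cams
def T(n,state=None):
    m=cams.camera_model(n);K=m["intrinsics"]
    if n=="wrist":
        s=state; A=np.eye(4);A[:3,:3]=R.from_quat(s["tcp_rot"]).as_matrix();A[:3,3]=s["eef_pos"]
        return K,A@m["tool_from_camera"]
    W=np.eye(4);W[:3,:3]=R.from_rotvec(m["rvec"]).as_matrix();W[:3,3]=m["tvec"]
    return K,np.linalg.inv(W)
def ray(n,uv,state=None):
    K,A=T(n,state);uv=np.atleast_2d(uv).astype(float)
    r=np.c_[(uv-[K[0,2],K[1,2]])/K[0,0],np.ones(len(uv))]@A[:3,:3].T
    return A[:3,3],r
def plane(n,uv,z,state=None):
    o,r=ray(n,uv,state);return o+r*((z-o[2])/r[:,2])[:,None]
def cloud(n,d,state=None):
    v,u=np.mgrid[:400,:640];o,r=ray(n,np.c_[u.ravel(),v.ravel()],state)
    return (o+r*d.reshape(-1,1)).reshape(400,640,3)
E
python3 - <<'E'
from h import *
f=np.load("pics/top0.npz");p,d=f["p"],f["d"];C=cloud("top",d)
a=cv2.resize(p[180:240,200:290],None,fx=5,fy=5,interpolation=cv2.INTER_CUBIC)
b=cv2.resize(p[155:230,375:475],None,fx=7,fy=7,interpolation=cv2.INTER_CUBIC)
cv2.imwrite("pics/a.png",a);cv2.imwrite("pics/b.png",b)
h=cv2.cvtColor(p,cv2.COLOR_BGR2HSV)
m=((h[...,0]<15)&(h[...,1]>120)&(h[...,2]<150)&(C[...,2]>0.003)).astype(np.uint8);m[:180]=0;m[240:]=0;m[:,:200]=0;m[:,290:]=0
n,l,st,ce=cv2.connectedComponentsWithStats(m);i=1+st[1:,4].argmax();print(st[i],ce[i])
uv=np.argwhere(l==i)[:,::-1]
q=plane("top",uv,0.019)[:,:2];c=q.mean(0);w,V=np.linalg.eigh(np.cov(q.T));ax=V[:,1]
t=(q-c)@ax;s=(q-c)@V[:,0];print("pestle",c,ax,np.degrees(np.arctan2(*ax[::-1])),t.min(),t.max(),s.min(),s.max(),"mid",c+ax*(t.min()+t.max())/2)
print("zmax",C[l==i][:,2].max())
for nm,(x,y) in dict(mortar=(345,180),cup=(396,139),can=(275,134)).items():print(nm,C[y,x])
# board plane: wood coloured, rack area
reg=np.zeros((400,640),bool);reg[160:230,375:475]=1
wood=reg&(h[...,1]>60)&(C[...,2]>0.018)&(C[...,2]<0.1)
P=C[wood];print(len(P))
best=None;rng=np.random.default_rng(0)
for _ in range(800):
    a=P[rng.choice(len(P),3,0)];nn=np.cross(a[1]-a[0],a[2]-a[0]);L=np.linalg.norm(nn)
    if L<1e-5:continue
    nn/=L;k=np.abs((P-a[0])@nn)<.003
    if best is None or k.sum()>best.sum():best=k
Q=P[best];c=Q.mean(0);nn=np.linalg.svd(Q-c)[2][2];nn*=np.sign(nn[2]);print("plane",len(Q),c,nn,"tilt",np.degrees(np.arccos(nn[2])),"az",np.degrees(np.arctan2(nn[1],nn[0])),np.std((Q-c)@nn))
ux=np.array([-nn[0],-nn[1]]);ux/=np.linalg.norm(ux);uy=np.array([-ux[1],ux[0]])
for ang in np.radians(np.arange(-4,4.1,1)):
    X=ux*np.cos(ang)+uy*np.sin(ang);Y=np.array([-X[1],X[0]])
    A=Q[:,:2]@X;B=Q[:,:2]@Y;print(np.degrees(np.arctan2(X[1],X[0])),np.ptp(np.percentile(A,[1,99])),np.ptp(np.percentile(B,[1,99])))
(mr)=cv2.minAreaRect(Q[:,:2].astype(np.float32));print(mr);print("zrange",np.percentile(Q[:,2],[1,99]))
E
```

```text
[219 198  54  24 492] [245.68902439 209.14227642]
pestle [0.52956253 0.28562648] [0.28038083 0.95988884] 73.71706469300344 -0.08689409122145603 0.0876359527695658 -0.017174164517174104 0.017383359396526042 mid [0.52966653 0.28598254]
zmax 1.593831179198502
mortar [ 0.62261413 -0.0243404   0.01338407]
cup [ 7.56390172e-01 -1.87582856e-01  5.56900165e-05]
can [0.7430404  0.18688405 0.12933628]
2397
plane 1462 [ 0.58487631 -0.26895882  0.05924005] [-0.55698309 -0.10368911  0.82402573] tilt 34.51016057150267 az -169.45441825053152 0.0015928530794611928
6.545581749468502 0.11156386596805701 0.24688854334463045
7.545581749468503 0.10913934018460386 0.2468170336335927
8.545581749468502 0.1068667032679202 0.2468369480628484
9.545581749468504 0.10520329545678564 0.2467431145226628
10.545581749468504 0.10447559947707152 0.24681098621982572
11.545581749468504 0.1052154571389346 0.24644773219222915
12.545581749468505 0.10680682585174156 0.2462598681189061
13.545581749468502 0.10917246876939507 0.24600836848604474
14.5455817494685 0.11185795424646805 0.24545003100680407
((0.5781049132347107, -0.27159741520881653), (0.10956201702356339, 0.2492668181657791), 11.032327651977539)
zrange [0.01884846 0.09052371]
```

View pics/a.png

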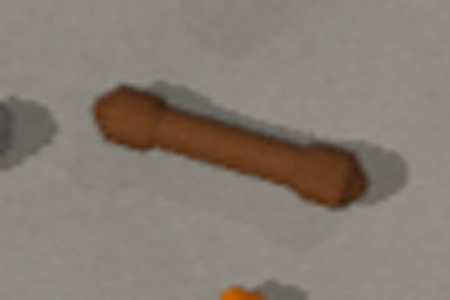

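View pics/b.png

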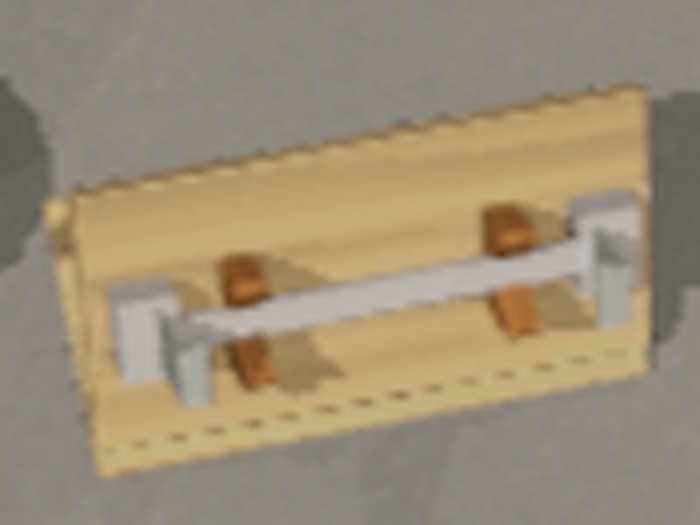

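The enlarged crop confirms the brown one is dark wood with double heads. It measures about 0.175 × 0.035 m, centred at (0.530, 0.286), with its axis at 73.7°. Next I'll plan the move above it.

```bash
cat >> h.py <<'E'
def go(pos,xax,yax,s=None):
    """rel move to TCP pos with tool x~xax, tool y=yax"""
    s=s or ctrl.get_state();A=R.from_quat(s["tcp_rot"]).as_matrix()
    y=np.array(yax,float);y/=np.linalg.norm(y);x=np.array(xax,float);x-=y*(x@y);x/=np.linalg.norm(x)
    B=np.c_[x,y,np.cross(x,y)]
    t=A.T@(np.array(pos)-s["eef_pos"])*100;r=np.degrees(R.from_matrix(A.T@B).as_rotvec())
    print("t cm",t.round(2),"a deg",r.round(2),"|r|",np.linalg.norm(r).round(1));return t,r
def st():
    s=ctrl.get_state();A=R.from_quat(s["tcp_rot"]).as_matrix()
    print("t",round(s["time"],2),"q",s["qpos"].round(2),"p",s["eef_pos"].round(4),"F",s["contact_force"].round(1),"M",s["wrist_torque"].round(2),"op",round(s["opening"],3))
    print("x",A[:,0].round(3),"y",A[:,1].round(3),"z",A[:,2].round(3));return s
E
python3 - <<'E'
from h import *
st()
ax=np.array([.2804,.9599,0])
for sg in(1,-1): go([.5297,.286,.13],sg*ax,[0,0,-1])
E
```

```text
t 0.15 q [ 1.07  0.29  1.58  0.    1.28 -0.15] p [0.231  0.6337 0.2302] F [ 0.2 -1.2 -0.1] M [0.03 0.03 0.01] op 0.998
x [ 0.939 -0.343 -0.   ] y [-0.001 -0.002 -1.   ] z [ 0.343  0.939 -0.002]
t cm [ 39.97  10.05 -22.41] a deg [ 7.000e-02 -9.376e+01 -1.000e-01] |r| 93.8
t cm [ 39.97  10.05 -22.41] a deg [1.000e-01 8.624e+01 7.000e-02] |r| 86.2
```

Call:
{"op": "play_rows", "data": {"steps": [{"tx":40,"ty":6,"tz":-22.4,"ay":86.2,"claw":8.5},{"tx":40,"ty":6,"tz":-22.4,"ay":86.2},{"tx":40,"ty":6,"tz":-22.4,"ay":86.2},{"tx":40,"ty":6,"tz":-22.4,"ay":86.2},{"tx":40,"ty":6,"tz":-22.4,"ay":86.2},{"tx":40,"ty":6,"tz":-22.4,"ay":86.2},{"tx":40,"ty":6,"tz":-22.4,"ay":86.2},{"tx":40,"ty":6,"tz":-22.4,"ay":86.2},{"tx":40,"ty":6,"tz":-22.4,"ay":86.2},{"tx":40,"ty":6,"tz":-22.4,"ay":86.2},{"tx":40,"ty":6,"tz":-22.4,"ay":86.2},{"tx":40,"ty":6,"tz":-22.4,"ay":86.2}]}}

```text
invalid input at $.steps[0]: expected keys claw, tx, ty, tz, ax, ay, az
```

Call:
{"op": "play_rows", "data": {"steps": [{},{},{},{}]}}

```text
invalid input at $.steps[0]: expected keys claw, tx, ty, tz, ax, ay, az
```

```bash
cat > w.py <<'E'
import sys
from h import *
s=st();p,d=cams.read_camera("wrist");n=sys.argv[1];cv2.imwrite(f"pics/{n}.png",p);np.savez(f"pics/{n}.npz",p=p,d=d,C=cloud("wrist",d,s));st()
E
python3 w.py w1; python3 - <<'E'
from h import *
f=np.load("pics/w1.npz");p,C=f["p"],f["C"];h=cv2.cvtColor(p,cv2.COLOR_BGR2HSV)
m=((h[...,0]<15)&(h[...,1]>120)&(h[...,2]<160)&(np.hypot(C[...,0]-.53,C[...,1]-.286)<.12)).astype(np.uint8)
n,l,stt,ce=cv2.connectedComponentsWithStats(m);i=1+stt[1:,4].argmax();print(stt[i])
P=C[l==i];P=P[(P[:,2]>.003)&(P[:,2]<.05)]
mr=cv2.minAreaRect(P[:,:2].astype(np.float32));print(mr,P[:,2].max())
s=ctrl.get_state();uv=np.argwhere(l==i)[:,::-1];q=plane("wrist",uv,.019,s)[:,:2];print(cv2.minAreaRect(q.astype(np.float32)))
w=P[np.abs((P[:,:2]-[.5297,.286])@[.2804,.9599])<.03];print("waist",w.mean(0),w[:,2].max())
E
```

```text
t 0.15 q [ 1.07  0.29  1.58  0.    1.28 -0.15] p [0.231  0.6337 0.2302] F [ 0.2 -1.2 -0.1] M [0.03 0.03 0.01] op 0.998
x [ 0.939 -0.343 -0.   ] y [-0.001 -0.002 -1.   ] z [ 0.343  0.939 -0.002]
t 0.2 q [ 1.07  0.29  1.58 -0.    1.28 -0.15] p [0.2311 0.6338 0.2304] F [-0.  -0.6  0.5] M [0.02 0.02 0.03] op 1.001
x [ 0.939 -0.343 -0.   ] y [-0.001 -0.001 -1.   ] z [ 0.343  0.939 -0.002]
[132 372  10  23 128]
((0.42340850830078125, 0.29017263650894165), (0.008442715741693974, 0.026496127247810364), 84.45008850097656) 0.028468602704500134
((0.4214504361152649, 0.2894449234008789), (0.011956743896007538, 0.038653414696455), 65.68656158447266)
waist [0.42032186 0.29162552 0.02010841] 0.028468602704500134
```

View pics/w1.png

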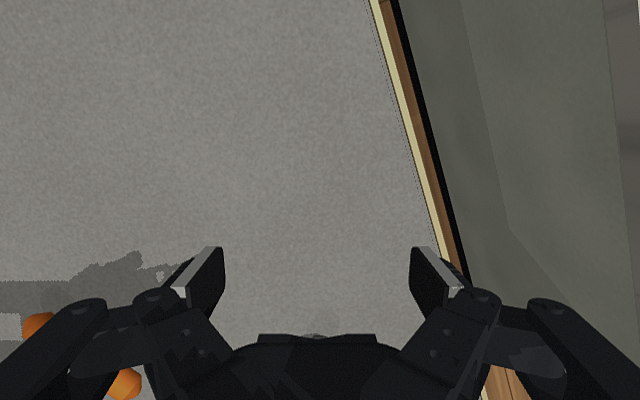

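The call was refused because every row needs all seven keys, and nothing moved. I'll send it again in full.

Call:
{"op": "play_rows", "data": {"steps": [{"tx":40,"ty":6,"tz":-22.4,"ax":0,"ay":86.2,"az":0,"claw":8.5},{"tx":40,"ty":6,"tz":-22.4,"ax":0,"ay":86.2,"az":0,"claw":8.5},{"tx":40,"ty":6,"tz":-22.4,"ax":0,"ay":86.2,"az":0,"claw":8.5},{"tx":40,"ty":6,"tz":-22.4,"ax":0,"ay":86.2,"az":0,"claw":8.5},{"tx":40,"ty":6,"tz":-22.4,"ax":0,"ay":86.2,"az":0,"claw":8.5},{"tx":40,"ty":6,"tz":-22.4,"ax":0,"ay":86.2,"az":0,"claw":8.5},{"tx":40,"ty":6,"tz":-22.4,"ax":0,"ay":86.2,"az":0,"claw":8.5},{"tx":40,"ty":6,"tz":-22.4,"ax":0,"ay":86.2,"az":0,"claw":8.5},{"tx":40,"ty":6,"tz":-22.4,"ax":0,"ay":86.2,"az":0,"claw":8.5},{"tx":40,"ty":6,"tz":-22.4,"ax":0,"ay":86.2,"az":0,"claw":8.5},{"tx":40,"ty":6,"tz":-22.4,"ax":0,"ay":86.2,"az":0,"claw":8.5},{"tx":40,"ty":6,"tz":-22.4,"ax":0,"ay":86.2,"az":0,"claw":8.5}]}}

```text
time: 1.2
eef_pos: [0.5337, 0.2814, 0.1702]
tcp_rot: [0.423, -0.566, 0.568, -0.422]
contact_force: [-0.0, -0.0, -1.2]
opening: 0.996
```

Call:
{"op": "play_rows", "data": {"steps": [{"tx":0,"ty":0,"tz":0,"ax":0,"ay":0,"az":0,"claw":8.5},{"tx":0,"ty":0,"tz":0,"ax":0,"ay":0,"az":0,"claw":8.5}]}}

```text
time: 1.37
eef_pos: [0.5302, 0.2863, 0.171]
tcp_rot: [-0.426, 0.564, -0.564, 0.426]
contact_force: [0.6, -0.3, -0.5]
opening: 1.0
```

```bash
python3 w.py w2; cat > m.py <<'E'
from h import *
f=np.load("pics/w2.npz");p,C=f["p"],f["C"];h=cv2.cvtColor(p,cv2.COLOR_BGR2HSV)
m=((h[...,0]<15)&(h[...,1]>120)&(h[...,2]<160)&(np.hypot(C[...,0]-.53,C[...,1]-.286)<.12)).astype(np.uint8)
n,l,stt,ce=cv2.connectedComponentsWithStats(m);i=1+stt[1:,4].argmax();print(stt[i])
P=C[l==i];P=P[(P[:,2]>.003)&(P[:,2]<.05)]
mr=cv2.minAreaRect(P[:,:2].astype(np.float32));print(mr,P[:,2].max())
s=ctrl.get_state();uv=np.argwhere(l==i)[:,::-1];q=plane("wrist",uv,.019,s)[:,:2];print(cv2.minAreaRect(q.astype(np.float32)))
w=P[np.abs((P[:,:2]-[.5297,.286])@[.2804,.9599])<.03];print("waist",w.mean(0),w[:,2].max())
E
python3 m.py
```

```text
t 1.37 q [0.33 0.19 1.81 0.   1.15 0.6 ] p [0.5302 0.2863 0.171 ] F [ 0.6 -0.3 -0.5] M [-0.01 -0.02 -0.04] op 1.0
x [-0.274 -0.962  0.   ] y [-0.001  0.    -1.   ] z [ 0.962 -0.274 -0.001]
t 1.42 q [0.33 0.18 1.81 0.   1.15 0.6 ] p [0.5299 0.287  0.1713] F [-0.8  0.4  0.5] M [0.01 0.01 0.02] op 0.998
x [-0.272 -0.962 -0.   ] y [-0.001  0.    -1.   ] z [ 0.962 -0.272 -0.001]
[ 295   93   40  180 5447]
((0.5269619822502136, 0.28526073694229126), (0.17501762509346008, 0.0358894020318985), 73.8765869140625) 0.040282634582655685
((0.5259031057357788, 0.28416216373443604), (0.1797417253255844, 0.03662329912185669), 73.9342041015625)
waist [0.52727749 0.2873942  0.03088744] 0.03540681689431174
```

View pics/w2.png

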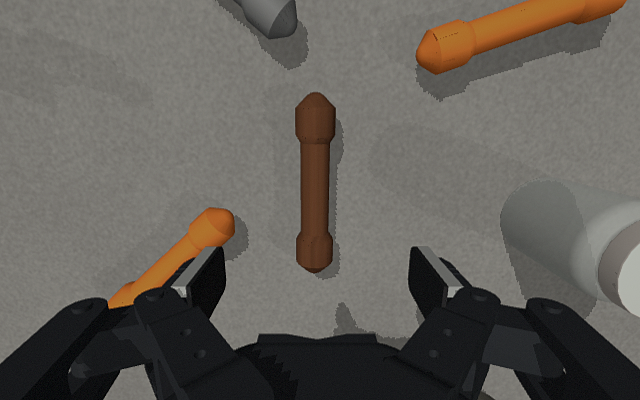

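The wrist view shows the pestle at about (315,182), in line with the tool. The orange one's end at (225,215) is near the left finger, so I'll check the clearance.

```bash
python3 - <<'E'
from h import *
s=st();f=np.load("pics/w2.npz");p,C=f["p"],f["C"];h=cv2.cvtColor(p,cv2.COLOR_BGR2HSV)
m=(h[...,1]>150)&(h[...,2]>160)&(C[...,2]>.003)&(C[...,2]<.05);m[:,320:]=0
P=C[m];c=np.array([.5265,.2852]);zx=np.array([.961,-.277]);xx=-np.array([.277,.961])
q=(P[:,:2]-c);a=q@zx;b=q@xx;print(len(P),"jaw dir",a.min(),a.max(),"x dir",b.min(),b.max());k=np.abs(b)<.03;print(k.sum(),a[k].max() if k.any() else None)
go([.5268,.2853,.003],[-.2773,-.9608,0],[0,0,-1])
E
```

```text
t 1.42 q [0.33 0.18 1.81 0.   1.15 0.6 ] p [0.5299 0.287  0.1713] F [-0.8  0.4  0.5] M [0.01 0.01 0.02] op 0.998
x [-0.272 -0.962 -0.   ] y [-0.001  0.    -1.   ] z [ 0.962 -0.272 -0.001]
2787 jaw dir -0.2194126451810091 -0.085270077951674 x dir 0.0217194493893025 0.12427582638495047
270 -0.08537656941404588
t cm [ 0.25 16.83 -0.24] a deg [ 0.03  0.3  -0.01] |r| 0.3
```

Call:
{"op": "play_rows", "data": {"steps": [{"tx":0.25,"ty":4,"tz":-0.25,"ax":0,"ay":0.3,"az":0,"claw":8.5},{"tx":0.25,"ty":7,"tz":-0.25,"ax":0,"ay":0.3,"az":0,"claw":8.5},{"tx":0.25,"ty":10,"tz":-0.25,"ax":0,"ay":0.3,"az":0,"claw":8.5},{"tx":0.25,"ty":13,"tz":-0.25,"ax":0,"ay":0.3,"az":0,"claw":8.5},{"tx":0.25,"ty":15,"tz":-0.25,"ax":0,"ay":0.3,"az":0,"claw":8.5},{"tx":0.25,"ty":16,"tz":-0.25,"ax":0,"ay":0.3,"az":0,"claw":8.5},{"tx":0.25,"ty":16.7,"tz":-0.25,"ax":0,"ay":0.3,"az":0,"claw":8.5},{"tx":0.25,"ty":16.7,"tz":-0.25,"ax":0,"ay":0.3,"az":0,"claw":8.5},{"tx":0.25,"ty":16.7,"tz":-0.25,"ax":0,"ay":0.3,"az":0,"claw":8.5}]}}

```text
time: 2.17
eef_pos: [0.5278, 0.2858, 0.0055]
tcp_rot: [0.424, -0.565, 0.566, -0.425]
contact_force: [-0.4, -0.1, 0.5]
opening: 0.989
```

```bash
python3 -c "
from h import *
st()"
```

```text
t 2.17 q [0.33 0.4  1.89 0.   0.85 0.61] p [0.5278 0.2858 0.0055] F [-0.4 -0.1  0.5] M [0.02 0.   0.  ] op 0.989
x [-0.279 -0.96  -0.001] y [ 0.002  0.001 -1.   ] z [ 0.96  -0.279  0.002]
```

Call:
{"op": "play_rows", "data": {"grip_force": 90, "steps": [{"tx":0,"ty":0,"tz":0,"ax":0,"ay":0,"az":0,"claw":5},{"tx":0,"ty":0,"tz":0,"ax":0,"ay":0,"az":0,"claw":3},{"tx":0,"ty":0,"tz":0,"ax":0,"ay":0,"az":0,"claw":0},{"tx":0,"ty":0,"tz":0,"ax":0,"ay":0,"az":0,"claw":0},{"tx":0,"ty":0,"tz":0,"ax":0,"ay":0,"az":0,"claw":0},{"tx":0,"ty":0,"tz":0,"ax":0,"ay":0,"az":0,"claw":0},{"tx":0,"ty":0,"tz":0,"ax":0,"ay":0,"az":0,"claw":0},{"tx":0,"ty":0,"tz":0,"ax":0,"ay":0,"az":0,"claw":0},{"tx":0,"ty":0,"tz":0,"ax":0,"ay":0,"az":0,"claw":0}]}}

```text
time: 2.92
eef_pos: [0.5279, 0.285, 0.0053]
tcp_rot: [0.424, -0.566, 0.566, -0.424]
contact_force: [-1.0, -0.5, 6.3]
opening: 0.298
```

```bash
python3 -c "
from h import *
st()"
```

```text
t 2.92 q [ 0.33  0.4   1.89 -0.    0.85  0.61] p [0.5279 0.285  0.0053] F [-1.  -0.5  6.3] M [-0.1   0.19 -0.03] op 0.298
x [-0.281 -0.96  -0.001] y [ 0.001  0.    -1.   ] z [ 0.96  -0.281  0.001]
```

Call:
{"op": "play_rows", "data": {"steps": [{"tx":0,"ty":-1,"tz":0,"ax":0,"ay":0,"az":0,"claw":0},{"tx":0,"ty":-4,"tz":0,"ax":0,"ay":0,"az":0,"claw":0},{"tx":0,"ty":-8,"tz":0,"ax":0,"ay":0,"az":0,"claw":0},{"tx":0,"ty":-12,"tz":0,"ax":0,"ay":0,"az":0,"claw":0},{"tx":0,"ty":-16,"tz":0,"ax":0,"ay":0,"az":0,"claw":0},{"tx":0,"ty":-20,"tz":0,"ax":0,"ay":0,"az":0,"claw":0},{"tx":0,"ty":-23,"tz":0,"ax":0,"ay":0,"az":0,"claw":0},{"tx":0,"ty":-25,"tz":0,"ax":0,"ay":0,"az":0,"claw":0},{"tx":0,"ty":-25,"tz":0,"ax":0,"ay":0,"az":0,"claw":0},{"tx":0,"ty":-25,"tz":0,"ax":0,"ay":0,"az":0,"claw":0}]}}

```text
time: 3.75
eef_pos: [0.5273, 0.2849, 0.255]
tcp_rot: [0.424, -0.566, 0.566, -0.425]
contact_force: [0.1, -0.6, -1.3]
opening: 0.298
```

```bash
python3 w.py w3; python3 - <<'E'
from h import *
s=ctrl.get_state()
n=np.array([-.557,-.1037,.824]);n=np.array([-np.sin(np.radians(35))*np.cos(np.radians(10.5)),-np.sin(np.radians(35))*np.sin(np.radians(10.5)),np.cos(np.radians(35))])
Y=np.array([-np.sin(np.radians(10.5)),np.cos(np.radians(10.5)),0])
home=np.array([.582,-.27,.053])+n*.15
go(home,-Y,-n,s)
# tilt-only vantage
go([.50,-.27,.30],-Y,[0,0,-1],s)
E
```

```text
t 3.75 q [0.33 0.1  1.75 0.   1.29 0.61] p [0.5273 0.2849 0.255 ] F [ 0.1 -0.6 -1.3] M [-0.05  0.03  0.02] op 0.298
x [-0.28  -0.96  -0.001] y [ 0.002  0.001 -1.   ] z [ 0.96  -0.28   0.002]
t 3.8 q [0.33 0.1  1.75 0.   1.29 0.61] p [0.5264 0.2846 0.2527] F [ 0.   0.2 -1.5] M [-0.03  0.04  0.02] op 0.296
x [-0.28  -0.96   0.001] y [-0.002 -0.001 -1.   ] z [ 0.96  -0.28  -0.002]
t cm [55.54  7.73 13.23] a deg [ 34.48 -25.93   8.23] |r| 43.9
t cm [53.98 -4.69 13.01] a deg [  0.13 -26.79   0.05] |r| 26.8
```

View pics/w3.png

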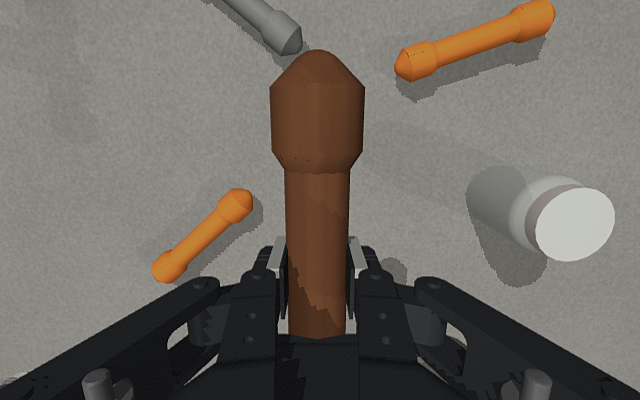

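```bash
python3 - <<'E'
from h import *
c,s_=np.cos(np.radians(10.5)),np.sin(np.radians(10.5));S,Cc=np.sin(np.radians(35)),np.cos(np.radians(35))
n=np.array([-S*c,-S*s_,Cc]);Y=np.array([-s_,c,0]);X=np.cross(Y,n)
t=np.array([.58,-.27,.053])+n*.2-.06*Y+.09*X;print(X,t)
go(t,-Y,-n)
f=np.load("pics/w3.npz");p,d=f["p"],f["d"];h=cv2.cvtColor(p,cv2.COLOR_BGR2HSV)
s=ctrl.get_state();K,A=T("wrist",s);TC=cams.camera_model("wrist")["tool_from_camera"]
v,u=np.mgrid[:400,:640];r=np.c_[(u.ravel()-K[0,2])/K[0,0],(v.ravel()-K[1,2])/K[0,0],np.ones(u.size)]*d.reshape(-1,1)
P=(r@TC[:3,:3].T+TC[:3,3]).reshape(400,640,3)
m=(h[...,0]<15)&(h[...,1]>120)&(h[...,2]<160)&(d<.25)&(d>0.02)
q=P[m];print("min x",np.percentile(q[:,0],[0,.5,1]))
for a in(-.085,-.075,-.065,-.055,-.04,-.03,-.02):
    k=q[np.abs(q[:,0]-a)<.003];print(a,len(k),"z",k[:,2].min().round(4),k[:,2].max().round(4),"ymin",k[:,1].min().round(4))
E
```

```text
[0.80543527 0.1492786  0.57357644] [ 0.55062894 -0.33646542  0.26845229]
t cm [58.93 -1.54 19.74] a deg [ 34.48 -25.93   8.23] |r| 43.9
min x [-0.08837029 -0.08648508 -0.08538398]
-0.085 607 z -0.0114 0.0104 ymin -0.0273
-0.075 1570 z -0.0183 0.0173 ymin -0.0345
-0.065 1616 z -0.0185 0.0172 ymin -0.0349
-0.055 1508 z -0.0184 0.0173 ymin -0.0344
-0.04 973 z -0.0138 0.0128 ymin -0.0298
-0.03 908 z -0.0142 0.0126 ymin -0.0297
-0.02 865 z -0.0139 0.0127 ymin -0.0294
```

Call:
{"op": "play_rows", "data": {"steps": [{"tx":4,"ty":-3,"tz":1,"ax":0,"ay":0,"az":0,"claw":0},{"tx":59,"ty":-3,"tz":19.7,"ax":34.5,"ay":-25.9,"az":8.2,"claw":0},{"tx":59,"ty":-3,"tz":19.7,"ax":34.5,"ay":-25.9,"az":8.2,"claw":0},{"tx":59,"ty":-1.5,"tz":19.7,"ax":34.5,"ay":-25.9,"az":8.2,"claw":0},{"tx":59,"ty":-1.5,"tz":19.7,"ax":34.5,"ay":-25.9,"az":8.2,"claw":0},{"tx":59,"ty":-1.5,"tz":19.7,"ax":34.5,"ay":-25.9,"az":8.2,"claw":0},{"tx":59,"ty":-1.5,"tz":19.7,"ax":34.5,"ay":-25.9,"az":8.2,"claw":0},{"tx":59,"ty":-1.5,"tz":19.7,"ax":34.5,"ay":-25.9,"az":8.2,"claw":0},{"tx":59,"ty":-1.5,"tz":19.7,"ax":34.5,"ay":-25.9,"az":8.2,"claw":0},{"tx":59,"ty":-1.5,"tz":19.7,"ax":34.5,"ay":-25.9,"az":8.2,"claw":0},{"tx":59,"ty":-1.5,"tz":19.7,"ax":34.5,"ay":-25.9,"az":8.2,"claw":0},{"tx":59,"ty":-1.5,"tz":19.7,"ax":34.5,"ay":-25.9,"az":8.2,"claw":0}]}}

```text
time: 4.8
eef_pos: [0.5417, -0.1577, 0.2684]
tcp_rot: [-0.354, 0.297, -0.567, 0.682]
contact_force: [0.9, -0.5, -0.9]
opening: 0.299
```

```bash
python3 - <<'E'
from h import *
st()
c,s_=np.cos(np.radians(10.5)),np.sin(np.radians(10.5));S,Cc=np.sin(np.radians(35)),np.cos(np.radians(35))
n=np.array([-S*c,-S*s_,Cc]);Y=np.array([-s_,c,0]);X=np.cross(Y,n)
go(np.array([.58,-.27,.053])+n*.2-.06*Y+.09*X,-Y,-n)
E
```

```text
t 4.8 q [-0.66 -0.25  2.13  0.58  0.91 -1.12] p [ 0.5417 -0.1577  0.2684] F [ 0.9 -0.5 -0.9] M [-0.03  0.34  0.02] op 0.299
x [ 0.181 -0.983 -0.004] y [ 0.562  0.107 -0.82 ] z [0.807 0.146 0.572]
t cm [17.74 -1.42 -1.89] a deg [ 0.09 -0.2  -0.16] |r| 0.3
```

Call:
{"op": "play_rows", "data": {"steps": [{"tx":4,"ty":-0.5,"tz":-0.5,"ax":0,"ay":0,"az":0,"claw":0},{"tx":8,"ty":-0.8,"tz":-1,"ax":0,"ay":0,"az":0,"claw":0},{"tx":12,"ty":-1.2,"tz":-1.5,"ax":0,"ay":0,"az":0,"claw":0},{"tx":15,"ty":-1.4,"tz":-1.8,"ax":0,"ay":0,"az":0,"claw":0},{"tx":17,"ty":-1.4,"tz":-1.9,"ax":0,"ay":0,"az":0,"claw":0},{"tx":17.7,"ty":-1.4,"tz":-1.9,"ax":0,"ay":0,"az":0,"claw":0},{"tx":17.7,"ty":-1.4,"tz":-1.9,"ax":0,"ay":0,"az":0,"claw":0},{"tx":17.7,"ty":-1.4,"tz":-1.9,"ax":0,"ay":0,"az":0,"claw":0},{"tx":17.7,"ty":-1.4,"tz":-1.9,"ax":0,"ay":0,"az":0,"claw":0}]}}

```text
time: 5.55
eef_pos: [0.5523, -0.333, 0.2715]
tcp_rot: [-0.354, 0.296, -0.567, 0.683]
contact_force: [-1.0, -0.1, -1.4]
opening: 0.299
```

```bash
python3 w.py w4
```

```text
t 5.55 q [-0.9   0.01  1.9   0.64  1.02 -1.37] p [ 0.5523 -0.333   0.2715] F [-1.  -0.1 -1.4] M [-0.06  0.37 -0.  ] op 0.299
x [ 0.183 -0.983 -0.003] y [ 0.565  0.107 -0.818] z [0.805 0.148 0.575]
t 5.6 q [-0.9   0.01  1.9   0.64  1.02 -1.37] p [ 0.5525 -0.3331  0.2721] F [ 0.4  0.  -1. ] M [-0.05  0.37  0.01] op 0.297
x [ 0.183 -0.983 -0.002] y [ 0.565  0.107 -0.818] z [0.804 0.149 0.575]
```

View pics/w4.png

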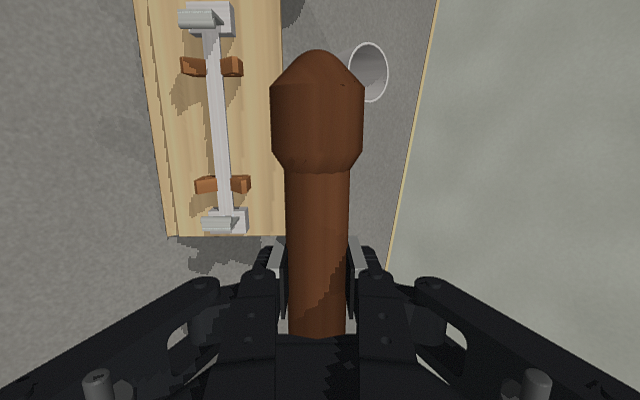

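The wrist view shows the whole carriage. The clips are at (200,18) and (225,218), the orange saddles at (210,66) and (222,185), and the bar lies between them. I'll measure it in the face frame.

```bash
cat > rk.py <<'E'
from h import *
f=np.load("pics/w4.npz");p,C=f["p"],f["C"];h=cv2.cvtColor(p,cv2.COLOR_BGR2HSV)
reg=np.zeros((400,640),bool);reg[:238,130:285]=1
H,Sx,V=[h[...,i].astype(int) for i in range(3)]
print("px", [h[y,x].tolist() for x,y in((160,150),(260,100),(235,66),(215,110),(225,20),(200,18),(240,185))])
wood=reg&(H>12)&(H<25)&(Sx>60)&(C[...,2]>.017)
P=C[wood];best=None;rng=np.random.default_rng(0)
for _ in range(600):
    a=P[rng.choice(len(P),3,0)];nn=np.cross(a[1]-a[0],a[2]-a[0]);L=np.linalg.norm(nn)
    if L<1e-5:continue
    nn/=L;k=np.abs((P-a[0])@nn)<.002
    if best is None or k.sum()>best.sum():best=k
Q=P[best];c=Q.mean(0);n=np.linalg.svd(Q-c)[2][2];n*=np.sign(n[2])
print("wood",len(P),"plane",len(Q),"n",n.round(4),"tilt",np.degrees(np.arccos(n[2])),"xaz",np.degrees(np.arctan2(-n[1],-n[0])),"rms",np.std((Q-c)@n))
print("z on plane at centre?",c)
Y=np.cross(n,[-n[0],-n[1],0]);Y=np.cross([0,0,1],[-n[0],-n[1],0]);Y/=np.linalg.norm(Y);X=np.cross(Y,n)
loc=lambda q:np.stack([(q-c)@X,(q-c)@Y,(q-c)@n],-1)
L=loc(C);B=L[wood&(np.abs(L[...,2])<.004)]
print("board x",np.percentile(B[:,0],[.5,99.5]),"y",np.percentile(B[:,1],[.5,99.5]))
# edge dir via minAreaRect
print(cv2.minAreaRect(B[:,:2].astype(np.float32)))
sad=reg&(H<13)&(Sx>120)&(L[...,2]>.004)&(L[...,2]<.06)
nl,l,stt,ce=cv2.connectedComponentsWithStats(sad.astype(np.uint8))
for i in range(1,nl):
    if stt[i,4]>20:
        q=L[l==i];print("sad",stt[i],"x",np.percentile(q[:,0],[2,98]).round(4),"y",np.percentile(q[:,1],[2,98]).round(4),"h",np.percentile(q[:,2],[5,50,98]).round(4))
met=reg&(Sx<50)&(L[...,2]>.003)&(L[...,2]<.08)
q=L[met]
for y0 in np.arange(-.12,.121,.01):
    k=q[np.abs(q[:,1]-y0)<.005]
    if len(k)>5:print("met y",round(y0,3),len(k),"x",k[:,0].min().round(4),k[:,0].max().round(4),np.median(k[:,0]).round(4),"h",np.percentile(k[:,2],[5,50,95]).round(4))
np.savez("rack.npz",c=c,n=n,X=X,Y=Y)
E
python3 rk.py
```

```text
px [[19, 84, 182], [19, 85, 181], [13, 146, 143], [13, 10, 182], [10, 9, 178], [35, 10, 161], [13, 149, 101]]
wood 21231 plane 19220 n [-0.5614 -0.1094  0.8203] tilt 34.88462319430993 xaz 11.025820981424141 rms 0.000726633641309534
z on plane at centre? [ 0.56925618 -0.26332997  0.05326549]
board x [-0.06246309  0.06426874] y [-0.13307341  0.11019601]
((0.0006179884076118469, -0.011776834726333618), (0.2457146942615509, 0.12905460596084595), 89.87694549560547)
sad [246 176   5  15  22] x [0.0259 0.0266] y [-0.0743 -0.0619] h [0.0062 0.0124 0.0233]
met y -0.12 343 x -0.1122 0.0206 -0.0131 h [0.004  0.0148 0.0192]
met y -0.11 317 x -0.1102 0.0206 -0.0057 h [0.0041 0.0131 0.0552]
met y -0.1 793 x -0.1092 0.0206 -0.0004 h [0.005  0.0189 0.0555]
met y -0.09 354 x -0.1089 0.0155 -0.0052 h [0.0041 0.0181 0.0541]
met y -0.08 247 x -0.1069 0.0084 -0.0058 h [0.0036 0.0174 0.0194]
met y -0.07 213 x -0.106 0.0074 -0.0056 h [0.0039 0.0175 0.0194]
met y -0.06 233 x -0.1044 0.0085 -0.0045 h [0.0037 0.0178 0.0194]
met y -0.05 220 x -0.1032 0.0084 -0.0037 h [0.0035 0.0178 0.0193]
met y -0.04 226 x -0
[... 244 characters left out ...]
met y -0.0 175 x -0.0975 0.0085 0.0003 h [0.0159 0.0184 0.0197]
met y 0.01 172 x -0.0956 0.0086 0.0006 h [0.0164 0.0183 0.0196]
met y 0.02 188 x -0.008 0.0086 0.0009 h [0.017  0.0183 0.0196]
met y 0.03 188 x -0.0079 0.0085 0.0006 h [0.0168 0.0184 0.0195]
met y 0.04 171 x -0.0077 0.0085 0.0006 h [0.017  0.0182 0.0195]
met y 0.05 157 x -0.0066 0.0072 0.0003 h [0.0173 0.0184 0.0196]
met y 0.06 198 x -0.008 0.0087 0.0008 h [0.017  0.0184 0.0197]
met y 0.07 356 x -0.0139 0.0151 0.0008 h [0.0172 0.0191 0.0546]
met y 0.08 960 x -0.0195 0.0207 0.0043 h [0.0092 0.0529 0.0558]
met y 0.09 274 x -0.0135 0.0206 0.0143 h [0.0079 0.0189 0.0554]
met y 0.1 417 x -0.0199 0.0206 0.0059 h [0.0114 0.0183 0.0197]
```

```bash
cat >> rk.py <<'E'
print('-----')
hi=reg&(Sx<50)&(L[...,2]>.045)&(L[...,2]<.07)
for sg in(-1,1):
    k=L[hi&(sg*L[...,1]>-.01)&(np.abs(L[...,0])<.05)];print("clip bar",sg,len(k),"x",np.percentile(k[:,0],[1,99]),"y",np.percentile(k[:,1],[1,5,50,95,99]),"h",np.percentile(k[:,2],[5,99]))
sad=reg&(H<15)&(Sx>115)&(L[...,2]>.012)&(L[...,2]<.05)
nl,l,stt,ce=cv2.connectedComponentsWithStats(sad.astype(np.uint8))
for i in range(1,nl):
    if stt[i,4]>40:
        q=L[l==i];print("sad",stt[i],"x",np.percentile(q[:,0],[2,98]).round(4),"y",np.percentile(q[:,1],[2,98]).round(4),"h",np.percentile(q[:,2],[5,50,98]).round(4))
        t=q[q[:,2]>.031];print("   top y",np.percentile(t[:,1],[3,97]) if len(t) else None,len(t))
base=reg&(Sx<50)&(np.abs(L[...,2]-.018)<.004)&(np.abs(L[...,0])<.03)
k=L[base];print("base y",np.percentile(k[:,1],[.3,99.7]),"wide part", [np.percentile(k[(np.abs(k[:,0])>.012)&(s*k[:,1]>0)][:,1],[2,98]) for s in(-1,1)])
E
python3 rk.py | sed -n '/-----/,$p'
```

```text
-----
clip bar -1 465 x [-0.01378732  0.01544653] y [-0.10707789 -0.10659147 -0.09935051 -0.09344201 -0.09299297] h [0.0514983  0.05634512]
clip bar 1 748 x [-0.01373347  0.01516968] y [0.07288622 0.07324396 0.07939638 0.08605983 0.08687625] h [0.05134379 0.05647368]
sad [180  57  26  19 429] x [-0.0253 -0.0073] y [0.0408 0.0542] h [0.0189 0.0269 0.0342]
   top y [0.04116029 0.05394214] 105
sad [220  56  22  20 358] x [0.0086 0.0267] y [0.0408 0.0542] h [0.0162 0.0278 0.0342]
   top y [0.04088239 0.05415115] 111
sad [194 177  24  17 332] x [-0.0253 -0.0073] y [-0.0744 -0.0609] h [0.0183 0.027  0.034 ]
   top y [-0.07448287 -0.06098149] 81
sad [230 176  20  18 287] x [0.0091 0.0267] y [-0.0744 -0.0609] h [0.0156 0.0278 0.0342]
   top y [-0.07466979 -0.0611781 ] 87
base y [-0.12400532  0.10371893] wide part [array([-0.12381782, -0.09786443]), array([0.07790063, 0.10356516])]
```

Several checks agree with the given sizes:
- The saddles are 57.6 mm either side of centre.
- The clip bars' inner edges are at ±83 mm.
- The tilt is 34.9°.

The pack-out is about 14.3 mm. Next I'll stage 50 mm above home.

```bash
cat >> h.py <<'E'
def rack():
    r=np.load("rack.npz");return r["c"],r["n"],r["X"],r["Y"]
def tgt(up,dx=0,dy=0):
    c,n,X,Y=rack();home=c+.0007*X-.0101*Y+.0383*n
    return home-.0158*n+.001*Y+.0006*X+up*n+dx*X+dy*Y
def rel():
    s=st();c,n,X,Y=rack();d=s["eef_pos"]-tgt(0);print("rel home mm: x",round(d@X*1e3,2),"y",round(d@Y*1e3,2),"up",round(d@n*1e3,2),"F out",round(s["contact_force"]@n,2),"Fx",round(s["contact_force"]@X,2),"Fy",round(s["contact_force"]@Y,2));return s
E
python3 - <<'E'
from h import *
rel();c,n,X,Y=rack();print(c+.0007*X-.0101*Y);print(tgt(.05))
go(tgt(.05),-Y,-n)
E
```

```text
t 5.6 q [-0.9   0.01  1.9   0.64  1.02 -1.37] p [ 0.5525 -0.3331  0.2721] F [ 0.4  0.  -1. ] M [-0.05  0.37  0.01] op 0.297
x [ 0.183 -0.983 -0.002] y [ 0.565  0.107 -0.818] z [0.804 0.149 0.575]
rel home mm: x 99.44 y -56.14 up 174.09 F out -1.03 Fx -0.25 Fy -0.04
[ 0.57175143 -0.27313372  0.05366584]
[ 0.53134405 -0.27998821  0.11348114]
t cm [ -5.58  12.35 -10.03] a deg [-0.22 -0.43  0.19] |r| 0.5
```

Call:
{"op": "play_rows", "data": {"steps": [{"tx":-2,"ty":1,"tz":-3,"ax":0,"ay":0,"az":0,"claw":0},{"tx":-4,"ty":2,"tz":-6,"ax":-0.2,"ay":-0.4,"az":0.2,"claw":0},{"tx":-5.6,"ty":4,"tz":-9,"ax":-0.2,"ay":-0.4,"az":0.2,"claw":0},{"tx":-5.6,"ty":7,"tz":-10,"ax":-0.2,"ay":-0.4,"az":0.2,"claw":0},{"tx":-5.6,"ty":9.5,"tz":-10,"ax":-0.2,"ay":-0.4,"az":0.2,"claw":0},{"tx":-5.6,"ty":11,"tz":-10,"ax":-0.2,"ay":-0.4,"az":0.2,"claw":0},{"tx":-5.6,"ty":12,"tz":-10,"ax":-0.2,"ay":-0.4,"az":0.2,"claw":0},{"tx":-5.6,"ty":12.3,"tz":-10,"ax":-0.2,"ay":-0.4,"az":0.2,"claw":0},{"tx":-5.6,"ty":12.3,"tz":-10,"ax":-0.2,"ay":-0.4,"az":0.2,"claw":0},{"tx":-5.6,"ty":12.3,"tz":-10,"ax":-0.2,"ay":-0.4,"az":0.2,"claw":0},{"tx":-5.6,"ty":12.3,"tz":-10,"ax":-0.2,"ay":-0.4,"az":0.2,"claw":0}]}}

```text
time: 6.52
eef_pos: [0.5321, -0.2824, 0.1164]
tcp_rot: [-0.357, 0.293, -0.565, 0.684]
contact_force: [0.4, -0.5, -2.3]
opening: 0.293
```

```bash
python3 - <<'E'
from h import *
rel();c,n,X,Y=rack()
go(tgt(.03),-Y,-n)
for nm in("scene","top"):
    p,d=cams.read_camera(nm);cv2.imwrite(f"pics/{nm}1.png",p)
    r=p[170:260,120:280] if nm=="scene" else p[140:240,350:490]
    cv2.imwrite(f"pics/{nm}1c.png",cv2.resize(r,None,fx=5,fy=5,interpolation=cv2.INTER_CUBIC))
E
```

```text
t 6.52 q [-0.87  0.1   2.12  0.8   0.77 -1.61] p [ 0.5321 -0.2824  0.1164] F [ 0.4 -0.5 -2.3] M [-0.14  0.37  0.03] op 0.293
x [ 0.189 -0.982  0.003] y [ 0.564  0.106 -0.819] z [0.804 0.157 0.574]
rel home mm: x 1.83 y -2.55 up 52.22 F out -2.04 Fx -1.02 Fy -0.58
t cm [-0.26  2.22 -0.19] a deg [-0.13  0.01  0.23] |r| 0.3
```

View pics/scene1c.png

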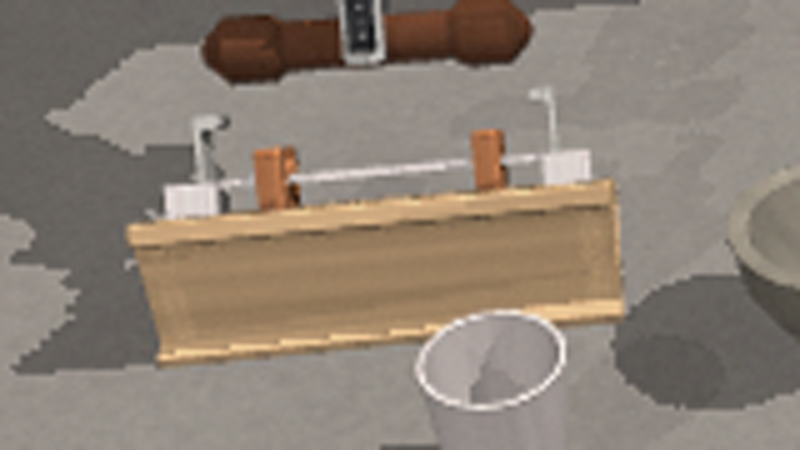

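View pics/top1c.png

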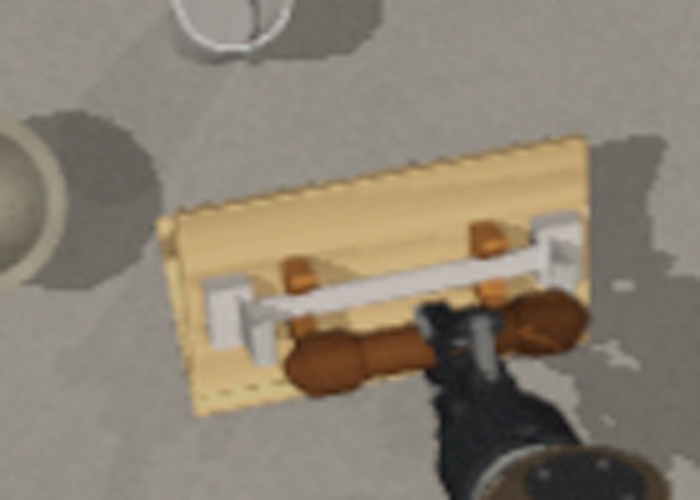

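Call:
{"op": "play_rows", "data": {"steps": [{"tx":-0.25,"ty":0.8,"tz":-0.2,"ax":0,"ay":0,"az":0.2,"claw":0},{"tx":-0.25,"ty":1.5,"tz":-0.2,"ax":0,"ay":0,"az":0.2,"claw":0},{"tx":-0.25,"ty":1.8,"tz":-0.2,"ax":0,"ay":0,"az":0.2,"claw":0},{"tx":-0.25,"ty":1.8,"tz":-0.2,"ax":0,"ay":0,"az":0.2,"claw":0},{"tx":-0.25,"ty":1.8,"tz":-0.2,"ax":0,"ay":0,"az":0.2,"claw":0}]}}

```text
time: 7.03
eef_pos: [0.5396, -0.2775, 0.0983]
tcp_rot: [-0.356, 0.295, -0.563, 0.685]
contact_force: [0.7, -0.1, -1.3]
opening: 0.297
```

```bash
python3 - <<'E'
from h import *
s=rel();c,n,X,Y=rack();go(tgt(.03),-Y,-n,s)
fc=c+.0007*X-.0101*Y
for nm,(r0,r1,c0,c1) in dict(scene=(160,260,120,290),top=(140,240,350,490)).items():
    p,d=cams.read_camera(nm);C=cloud(nm,d);h=cv2.cvtColor(p,cv2.COLOR_BGR2HSV);q=np.stack([(C-fc)@X,(C-fc)@Y,(C-fc)@n],-1)
    reg=np.zeros((400,640),bool);reg[r0:r1,c0:c1]=1
    m=reg&(h[...,0]<15)&(h[...,1]>110)&(q[...,2]>.045)&(q[...,2]<.13)&(np.abs(q[...,1])<.12)
    k=q[m];print(nm,"pestle",len(k),"x",np.percentile(k[:,0],[1,99]).round(4),"y",k[:,1].min().round(4),k[:,1].max().round(4),"h",np.percentile(k[:,2],[2,98]).round(4))
    o=reg&(h[...,0]<15)&(h[...,1]>110)&(q[...,2]>.012)&(q[...,2]<.036)
    for sg in(-1,1):
        k=q[o&(sg*q[...,1]>.03)];print("  saddle",sg,len(k),np.percentile(k[:,1],[3,97]).round(4) if len(k) else 0)
    mt=reg&(h[...,1]<50)&(q[...,2]>.04)&(q[...,2]<.062)&(np.abs(q[...,1])<.13)&(np.abs(q[...,0])<.03)
    for sg in(-1,1):
        k=q[mt&(sg*q[...,1]>.06)];print("  clip",sg,len(k),np.percentile(k[:,1],[3,97]).round(4) if len(k) else 0)
    cv2.imwrite(f"pics/{nm}2c.png",cv2.resize(p[r0:r1,c0:c1],None,fx=4,fy=4,interpolation=cv2.INTER_CUBIC))
E
```

```text
t 7.03 q [-0.85  0.14  2.11  0.83  0.74 -1.63] p [ 0.5396 -0.2775  0.0983] F [ 0.7 -0.1 -1.3] M [-0.08  0.42 -0.01] op 0.297
x [ 0.191 -0.982 -0.003] y [ 0.561  0.112 -0.82 ] z [0.805 0.155 0.572]
rel home mm: x -1.58 y 0.85 up 32.65 F out -1.45 Fx -0.19 Fy -0.23
t cm [0.09 0.26 0.16] a deg [-0.03 -0.08 -0.13] |r| 0.2
scene pestle 550 x [0.003  0.0206] y -0.0837 0.0905 h [0.0531 0.0837]
  saddle -1 52 [-0.0629 -0.05  ]
  saddle 1 47 [0.0532 0.1555]
  clip -1 26 [-0.0945 -0.0827]
  clip 1 19 [0.076  0.0974]
top pestle 452 x [-0.0103  0.0211] y -0.0825 0.0912 h [0.0655 0.0893]
  saddle -1 27 [-0.0618 -0.0502]
  saddle 1 17 [0.053  0.0647]
  clip -1 32 [-0.0969 -0.084 ]
  clip 1 43 [0.085  0.0973]
```

View pics/scene2c.png

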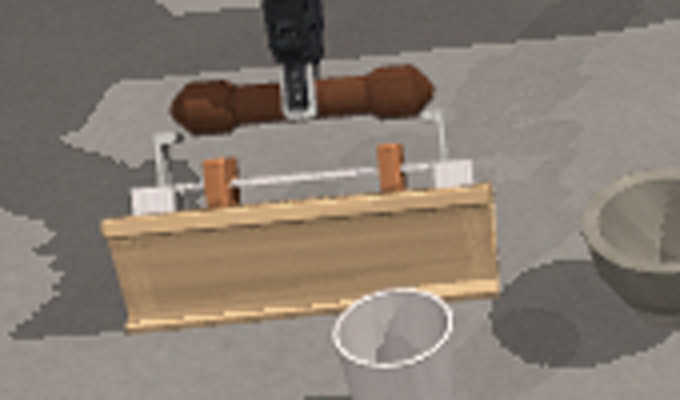

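```bash
python3 w.py w5
```

```text
t 7.13 q [-0.85  0.14  2.11  0.83  0.74 -1.63] p [ 0.5398 -0.2778  0.0989] F [-0.9  0.2 -1.7] M [-0.09  0.35 -0.01] op 0.301
x [ 0.191 -0.982 -0.002] y [ 0.562  0.111 -0.82 ] z [0.805 0.156 0.573]
t 7.18 q [-0.85  0.14  2.11  0.83  0.74 -1.63] p [ 0.5398 -0.2779  0.0991] F [-0.5  0.3 -1. ] M [-0.07  0.38 -0.02] op 0.302
x [ 0.191 -0.982 -0.001] y [ 0.562  0.111 -0.82 ] z [0.805 0.156 0.573]
```

View pics/w5.png

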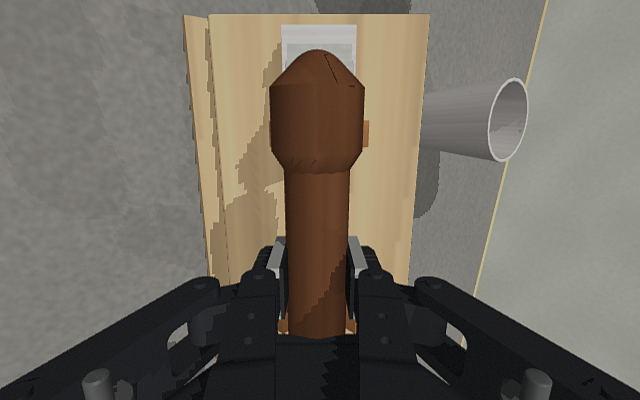

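The wrist view shows the tip at (317,50), with the +y clip's leaf and base behind it (rows 25–70). I'll check the y offset from this one view.

```bash
python3 - <<'E'
from h import *
s=ctrl.get_state();c,n,X,Y=rack();fc=c+.0007*X-.0101*Y
f=np.load("pics/w5.npz");p,C=f["p"],f["C"];h=cv2.cvtColor(p,cv2.COLOR_BGR2HSV);q=np.stack([(C-fc)@X,(C-fc)@Y,(C-fc)@n],-1)
br=(h[...,0]<15)&(h[...,1]>120)&(q[...,2]>.05)&(q[...,2]<.1)
k=q[br];print("pestle tip y",np.percentile(k[:,1],[99,99.8,100]))
for a in (.085,.075,.06,.035,.02):
    t=k[np.abs(k[:,1]-a)<.003]
    if len(t):print(a,"x",t[:,0].min().round(4),t[:,0].max().round(4),"top",t[:,2].max().round(4))
reg=np.zeros((400,640),bool);reg[5:60,270:370]=1
mt=reg&(h[...,1]<50)
t=q[mt&(q[...,2]>.045)&(q[...,2]<.062)];print("leaf top",len(t),np.percentile(t[:,1],[1,50,99]),np.percentile(t[:,0],[1,99]))
t=q[mt&(np.abs(q[...,2]-.018)<.004)];print("base",len(t),np.percentile(t[:,1],[1,99]),np.percentile(t[:,0],[1,99]),np.median(t[:,2]))
reg[:]=0;reg[:60,215:425]=1
t=q[reg&(h[...,1]>60)&(np.abs(q[...,2])<.004)];print("board y",np.percentile(t[:,1],[99,99.8]))
go(tgt(.03),-Y,-n,s);rel()
E
```

```text
pestle tip y [0.08716388 0.08917008 0.09031267]
0.085 x -0.0138 0.0115 top 0.0852
0.075 x -0.0194 0.0168 top 0.0909
0.06 x -0.0196 0.0165 top 0.0911
0.035 x -0.0147 0.0119 top 0.0862
0.02 x -0.0146 0.0117 top 0.0858
leaf top 700 [0.09056928 0.09461074 0.0968496 ] [-0.01407463  0.0135086 ]
base 1596 [0.09752457 0.11393056] [-0.02006826  0.01941022] 0.01835352808661101
board y [0.12428426 0.12448046]
t cm [0.04 0.32 0.11] a deg [-0.07 -0.05 -0.07] |r| 0.1
t 7.18 q [-0.85  0.14  2.11  0.83  0.74 -1.63] p [ 0.5398 -0.2779  0.0991] F [-0.5  0.3 -1. ] M [-0.07  0.38 -0.02] op 0.302
x [ 0.191 -0.982 -0.001] y [ 0.562  0.111 -0.82 ] z [0.805 0.156 0.573]
rel home mm: x -1.12 y 0.44 up 33.22 F out -0.58 Fx -0.9 Fy 0.4
```

Call:
{"op": "play_rows", "data": {"steps": [{"tx":0.1,"ty":0.1,"tz":0.1,"ax":0,"ay":0,"az":0,"claw":0},{"tx":0.1,"ty":0.2,"tz":0.1,"ax":0,"ay":0,"az":0,"claw":0},{"tx":0.1,"ty":0.3,"tz":0.1,"ax":0,"ay":0,"az":0,"claw":0},{"tx":0.1,"ty":0.4,"tz":0.1,"ax":0,"ay":0,"az":0,"claw":0},{"tx":0.1,"ty":0.5,"tz":0.1,"ax":0,"ay":0,"az":0,"claw":0},{"tx":0.1,"ty":0.5,"tz":0.1,"ax":0,"ay":0,"az":0,"claw":0}]}}

```text
time: 7.68
eef_pos: [0.5435, -0.2779, 0.0952]
tcp_rot: [-0.356, 0.295, -0.564, 0.685]
contact_force: [-0.7, 0.9, -2.1]
opening: 0.299
```

```bash
python3 -c "
from h import *
s=rel();c,n,X,Y=rack();go(tgt(.02,0,-.0005),-Y,-n,s)"
```

```text
t 7.68 q [-0.85  0.15  2.11  0.83  0.73 -1.63] p [ 0.5435 -0.2779  0.0952] F [-0.7  0.9 -2.1] M [-0.05  0.38  0.01] op 0.299
x [ 0.191 -0.982 -0.002] y [ 0.562  0.111 -0.82 ] z [0.805 0.156 0.573]
rel home mm: x -0.37 y -0.3 up 27.95 F out -1.4 Fx -1.58 Fy 0.97
t cm [0.02 0.8  0.04] a deg [-0.05 -0.07 -0.09] |r| 0.1
```

Aligned to within 0.5 mm. Now I'll press slowly in small calls and watch the force.

Call:
{"op": "play_rows", "data": {"steps": [{"tx":0,"ty":0.1,"tz":0.03,"ax":0,"ay":0,"az":0,"claw":0},{"tx":0,"ty":0.2,"tz":0.03,"ax":0,"ay":0,"az":0,"claw":0},{"tx":0,"ty":0.3,"tz":0.03,"ax":0,"ay":0,"az":0,"claw":0},{"tx":0,"ty":0.4,"tz":0.03,"ax":0,"ay":0,"az":0,"claw":0},{"tx":0,"ty":0.5,"tz":0.03,"ax":0,"ay":0,"az":0,"claw":0},{"tx":0,"ty":0.6,"tz":0.03,"ax":0,"ay":0,"az":0,"claw":0},{"tx":0,"ty":0.6,"tz":0.03,"ax":0,"ay":0,"az":0,"claw":0}]}}

```text
time: 8.27
eef_pos: [0.5477, -0.2793, 0.0924]
tcp_rot: [-0.356, 0.293, -0.565, 0.684]
contact_force: [-4.0, -1.3, 3.8]
opening: 0.296
```

```bash
python3 -c "
from h import *
s=rel()"
```

```text
t 8.27 q [-0.84  0.16  2.1   0.84  0.72 -1.64] p [ 0.5477 -0.2793  0.0924] F [-4.  -1.3  3.8] M [-0.3   0.32 -0.25] op 0.296
x [ 0.189 -0.982  0.002] y [ 0.564  0.107 -0.819] z [0.804 0.156 0.574]
rel home mm: x 1.21 y -2.46 up 23.49 F out 5.49 Fx -1.31 Fy -0.5
```

Call:
{"op": "play_rows", "data": {"steps": [{"tx":0.1,"ty":0.1,"tz":-0.05,"ax":0,"ay":0,"az":0,"claw":0},{"tx":0.1,"ty":0.2,"tz":-0.05,"ax":0,"ay":0,"az":0,"claw":0},{"tx":0.1,"ty":0.3,"tz":-0.05,"ax":0,"ay":0,"az":0,"claw":0},{"tx":0.1,"ty":0.4,"tz":-0.05,"ax":0,"ay":0,"az":0,"claw":0},{"tx":0.1,"ty":0.4,"tz":-0.05,"ax":0,"ay":0,"az":0,"claw":0}]}}

```text
time: 8.68
eef_pos: [0.5502, -0.2801, 0.0893]
tcp_rot: [-0.356, 0.293, -0.566, 0.684]
contact_force: [-1.7, -1.2, 5.4]
opening: 0.295
```

```bash
python3 -c "
from h import *
s=rel()"
```

```text
t 8.68 q [-0.84  0.17  2.1   0.85  0.72 -1.64] p [ 0.5502 -0.2801  0.0893] F [-1.7 -1.2  5.4] M [-0.53  0.06 -0.24] op 0.295
x [ 0.189 -0.982  0.003] y [ 0.565  0.106 -0.818] z [0.803 0.156 0.575]
rel home mm: x 1.29 y -3.73 up 19.57 F out 5.46 Fx 1.55 Fy -0.85
```

```bash
cat > look.py <<'E'
import sys
from h import *
k=sys.argv[1];rel();c,n,X,Y=rack();fc=c+.0007*X-.0101*Y
ims=[]
for nm,(r0,r1,c0,c1) in dict(scene=(165,255,130,270),top=(150,240,360,490)).items():
    p,d=cams.read_camera(nm);C=cloud(nm,d);h=cv2.cvtColor(p,cv2.COLOR_BGR2HSV);q=np.stack([(C-fc)@X,(C-fc)@Y,(C-fc)@n],-1)
    ims.append(cv2.resize(p[r0:r1,c0:c1],(560,int((r1-r0)*560/(c1-c0))),interpolation=cv2.INTER_CUBIC)[:300] if nm=="scene" else cv2.resize(p[r0:r1,c0:c1],(560,290),interpolation=cv2.INTER_CUBIC))
    reg=np.zeros((400,640),bool);reg[r0:r1,c0:c1]=1
    br=reg&(h[...,0]<15)&(h[...,1]>110)&(q[...,2]>.037)&(q[...,2]<.13)&(np.abs(q[...,1])<.12);t=q[br]
    print(nm,"pestle y",t[:,1].min().round(4),t[:,1].max().round(4),"mid",((t[:,1].min()+t[:,1].max())/2).round(4),"toph -y/+y",[np.percentile(t[np.abs(t[:,1]-s)<.012][:,2],95).round(4) for s in(-.065,.065)])
    o=reg&(h[...,1]<50)&(q[...,2]>.038)&(q[...,2]<.062)&(np.abs(q[...,1])<.13)&(np.abs(q[...,0])<.03)
    for sg in(-1,1):
        t=q[o&(sg*q[...,1]>.07)];print("   clip",sg,len(t),np.percentile(t[:,1],[3,50,97]).round(4) if len(t) else 0)
cv2.imwrite(f"pics/look{k}.png",np.vstack(ims))
E
python3 look.py 1
```

```text
t 8.68 q [-0.84  0.17  2.1   0.85  0.72 -1.64] p [ 0.5502 -0.2801  0.0893] F [-1.7 -1.2  5.4] M [-0.53  0.06 -0.24] op 0.295
x [ 0.189 -0.982  0.003] y [ 0.565  0.106 -0.818] z [0.803 0.156 0.575]
rel home mm: x 1.29 y -3.73 up 19.57 F out 5.46 Fx 1.55 Fy -0.85
scene pestle y -0.0891 0.0863 mid -0.0014 toph -y/+y [np.float64(0.0746), np.float64(0.067)]
   clip -1 30 [-0.0998 -0.093  -0.073 ]
   clip 1 21 [0.0809 0.0974 0.1012]
top pestle y -0.0868 0.0866 mid -0.0001 toph -y/+y [np.float64(0.0784), np.float64(0.0714)]
   clip -1 29 [-0.1002 -0.0951 -0.0816]
   clip 1 50 [0.0879 0.0953 0.1009]
```

View pics/look1.png

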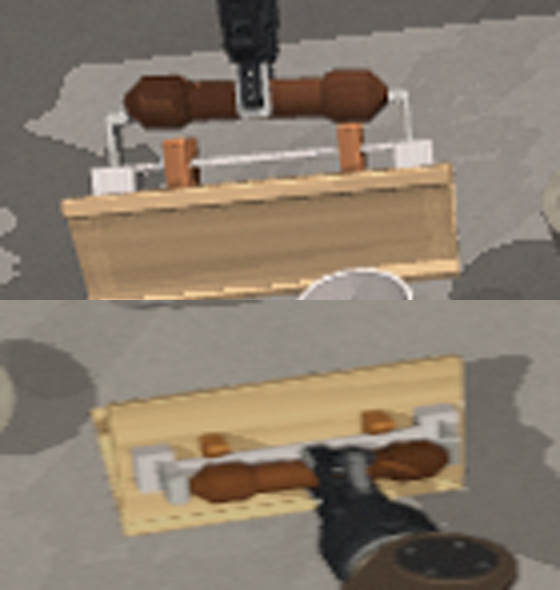

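The scene crop (upper half) shows the pestle at the clips, with its -y (left) end perhaps higher. I'll check that tilt in the wrist view.

```bash
cat > wp.py <<'E'
import sys
from h import *
k=sys.argv[1];s=rel();p,d=cams.read_camera("wrist");C=cloud("wrist",d,s);cv2.imwrite(f"pics/{k}.png",p)
c,n,X,Y=rack();fc=c+.0007*X-.0101*Y;h=cv2.cvtColor(p,cv2.COLOR_BGR2HSV);q=np.stack([(C-fc)@X,(C-fc)@Y,(C-fc)@n],-1)
A=R.from_quat(s["tcp_rot"]).as_matrix();t=(C-s["eef_pos"])@A
m=(h[...,0]<15)&(h[...,1]>120)&(d<.25)&(d>.02)&(q[...,2]>.037);m[:,:260]=0;m[:,380:]=0
a,b=q[m],t[m];print("tip y",np.percentile(a[:,1],[99.8,100]).round(4),"tool x min",b[:,0].min().round(4))
for x in(-.075,-.065,-.055,-.04,-.03,-.02):
    i=np.abs(b[:,0]-x)<.003
    if i.any():print(x,"tool y top",b[i][:,1].min().round(4),"z mid",((b[i][:,2].min()+b[i][:,2].max())/2).round(4),"| face h top",a[i][:,2].max().round(4),"x",((a[i][:,0].min()+a[i][:,0].max())/2).round(4))
reg=np.zeros((400,640),bool);reg[0:90,260:380]=1
o=reg&(h[...,1]<50)&(q[...,2]>.04)&(q[...,2]<.07);e=q[o]
if len(e):print("leaf",len(e),"y",np.percentile(e[:,1],[1,50,99]).round(4),"h",np.percentile(e[:,2],[5,95]).round(4))
E
python3 wp.py w6
```

```text
t 8.78 q [-0.84  0.17  2.1   0.85  0.72 -1.64] p [ 0.5502 -0.2797  0.0891] F [-2.7 -0.2  6.3] M [-0.48  0.04 -0.3 ] op 0.297
x [ 0.189 -0.982  0.003] y [ 0.565  0.107 -0.818] z [0.803 0.157 0.575]
rel home mm: x 1.26 y -3.35 up 19.41 F out 6.7 Fx 1.45 Fy 0.35
tip y [0.0854 0.0866] tool x min -0.0889
-0.075 tool y top -0.0317 z mid -0.0007 | face h top 0.0733 x 0.0011
-0.065 tool y top -0.0323 z mid -0.0008 | face h top 0.074 x 0.001
-0.055 tool y top -0.0323 z mid -0.0009 | face h top 0.074 x 0.0009
-0.04 tool y top -0.0282 z mid -0.0008 | face h top 0.0699 x 0.001
-0.03 tool y top -0.0287 z mid -0.0009 | face h top 0.0705 x 0.0009
-0.02 tool y top -0.0292 z mid -0.0009 | face h top 0.0711 x 0.0009
leaf 3123 y [0.087  0.0936 0.1008] h [0.0528 0.0558]
```

View pics/w6.png

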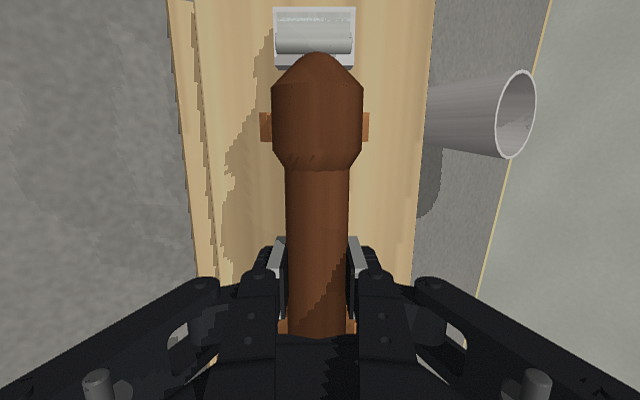

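The wrist view shows the +y tip under the clip leaf at (315,50). The pestle has pivoted about 2.7° in the pads, with the +y end low, and sits about 3.4 mm towards -y. I'll back off 9 mm, re-centre and level it before pressing again.

Call:
{"op": "play_rows", "data": {"steps": [{"tx":0,"ty":-0.3,"tz":0,"ax":0,"ay":0,"az":0,"claw":0},{"tx":0,"ty":-0.6,"tz":0,"ax":0,"ay":0,"az":0,"claw":0},{"tx":-0.1,"ty":-0.9,"tz":-0.1,"ax":0,"ay":0,"az":1,"claw":0},{"tx":-0.3,"ty":-0.9,"tz":-0.1,"ax":0,"ay":0,"az":2.7,"claw":0},{"tx":-0.4,"ty":-0.9,"tz":-0.1,"ax":0,"ay":0,"az":2.7,"claw":0},{"tx":-0.4,"ty":-0.9,"tz":-0.1,"ax":0,"ay":0,"az":2.7,"claw":0},{"tx":-0.4,"ty":-0.9,"tz":-0.1,"ax":0,"ay":0,"az":2.7,"claw":0},{"tx":-0.4,"ty":-0.9,"tz":-0.1,"ax":0,"ay":0,"az":2.7,"claw":0}]}}

```text
time: 9.5
eef_pos: [0.5421, -0.2745, 0.0931]
tcp_rot: [-0.349, 0.303, -0.547, 0.698]
contact_force: [0.2, 0.9, -1.3]
opening: 0.301
```

```bash
python3 wp.py w7;python3 look.py 2
```

```text
t 9.5 q [-0.86  0.17  2.09  0.83  0.79 -1.64] p [ 0.5421 -0.2745  0.0931] F [ 0.2  0.9 -1.3] M [0.04 0.48 0.06] op 0.301
x [ 0.218 -0.975 -0.042] y [ 0.551  0.158 -0.819] z [0.805 0.155 0.572]
rel home mm: x -2.14 y 3.33 up 26.71 F out -1.3 Fx -0.4 Fy 0.81
tip y [0.0909 0.0922] tool x min -0.0889
-0.075 tool y top -0.0353 z mid -0.0008 | face h top 0.0881 x -0.0022
-0.065 tool y top -0.0357 z mid -0.0008 | face h top 0.0882 x -0.0023
-0.055 tool y top -0.0354 z mid -0.0009 | face h top 0.0872 x -0.0023
-0.04 tool y top -0.0303 z mid -0.0008 | face h top 0.0814 x -0.0023
-0.03 tool y top -0.0298 z mid -0.0009 | face h top 0.0805 x -0.0024
-0.02 tool y top -0.0299 z mid -0.0006 | face h top 0.0801 x -0.0021
leaf 489 y [0.0871 0.0945 0.0971] h [0.0536 0.0559]
t 9.55 q [-0.86  0.17  2.09  0.83  0.79 -1.64] p [ 0.5421 -0.2746  0.0933] F [-0.7  1.3 -0.9] M [0.02 0.42 0.04] op 0.296
x [ 0.218 -0.975 -0.042] y [ 0.551  0.158 -0.819] z [0.805 0.155 0.572]
rel home mm: x -2.01 y 3.25 up 26.77 F out -0.5 Fx -0.85 Fy 1.38
scene pestle y -0.0817 0.0929 mid 0.0056 toph -y/+y [np.float64(0.0745), np.float64(0.0808)]
   clip -1 30 [-0.0944 -0.09   -0.0812]
   clip 1 20 [0.0792 0.0916 0.0974]
top pestle y -0.0808 0.0912 mid 0.0052 toph -y/+y [np.float64(0.0782), np.float64(0.0857)]
   clip -1 42 [-0.0979 -0.0901 -0.074 ]
   clip 1 38 [0.0855 0.0925 0.097 ]
```

View pics/look2.png

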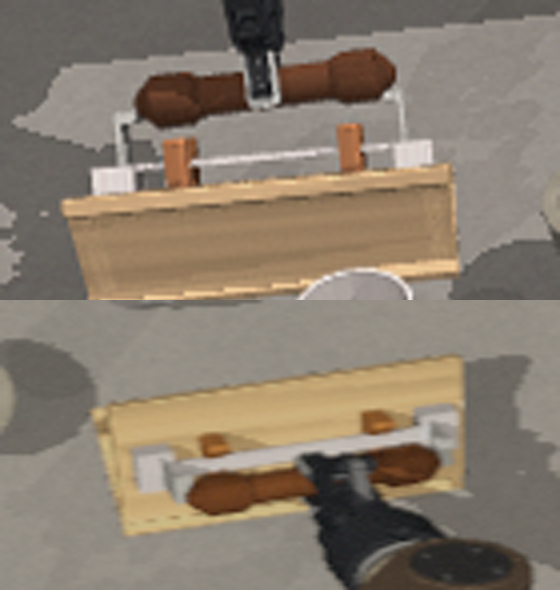

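With the load off, the pestle sprang level in the grip, so the tilt correction isn't needed. I'll undo it, grip harder and press again.

Call:
{"op": "play_rows", "data": {"grip_force": 120, "steps": [{"tx":0.1,"ty":-0.3,"tz":0.1,"ax":0,"ay":0,"az":-1,"claw":0},{"tx":0.3,"ty":-0.3,"tz":0.1,"ax":0,"ay":0,"az":-2.9,"claw":0},{"tx":0.3,"ty":-0.3,"tz":0.1,"ax":0,"ay":0,"az":-2.9,"claw":0},{"tx":0.3,"ty":-0.3,"tz":0.1,"ax":0,"ay":0,"az":-2.9,"claw":0},{"tx":0.3,"ty":-0.3,"tz":0.1,"ax":0,"ay":0,"az":-2.9,"claw":0}]}}

```text
time: 10.07
eef_pos: [0.5424, -0.2786, 0.0971]
tcp_rot: [-0.357, 0.294, -0.565, 0.684]
contact_force: [-0.1, 0.3, 0.1]
opening: 0.288
```

```bash
python3 wp.py w8; python3 look.py 3
```

```text
t 10.07 q [-0.85  0.14  2.11  0.83  0.73 -1.63] p [ 0.5424 -0.2786  0.0971] F [-0.1  0.3  0.1] M [-0.12  0.34  0.02] op 0.288
x [ 0.189 -0.982  0.001] y [ 0.563  0.107 -0.82 ] z [0.805 0.156 0.573]
rel home mm: x -0.22 y -0.73 up 30.2 F out 0.09 Fx 0.03 Fy 0.35
tip y [0.088  0.0891] tool x min -0.0888
-0.075 tool y top -0.0349 z mid -0.0007 | face h top 0.0874 x -0.0003
-0.065 tool y top -0.035 z mid -0.0009 | face h top 0.0876 x -0.0005
-0.055 tool y top -0.035 z mid -0.0008 | face h top 0.0876 x -0.0004
-0.04 tool y top -0.0301 z mid -0.0008 | face h top 0.0827 x -0.0004
-0.03 tool y top -0.0301 z mid -0.0009 | face h top 0.0827 x -0.0005
-0.02 tool y top -0.03 z mid -0.0007 | face h top 0.0826 x -0.0003
leaf 1265 y [0.0853 0.0934 0.097 ] h [0.0536 0.0559]
t 10.12 q [-0.85  0.14  2.11  0.83  0.73 -1.63] p [ 0.5424 -0.2786  0.0971] F [-0.  -0.  -2.1] M [-0.08  0.34 -0.02] op 0.289
x [ 0.189 -0.982  0.001] y [ 0.563  0.107 -0.82 ] z [0.805 0.156 0.573]
rel home mm: x -0.23 y -0.79 up 30.17 F out -1.72 Fx -1.27 Fy -0.04
scene pestle y -0.0855 0.0899 mid 0.0022 toph -y/+y [np.float64(0.0806), np.float64(0.0811)]
   clip -1 30 [-0.0945 -0.0897 -0.0823]
   clip 1 19 [0.0759 0.0918 0.0974]
top pestle y -0.0853 0.0898 mid 0.0023 toph -y/+y [np.float64(0.0866), np.float64(0.0851)]
   clip -1 29 [-0.0969 -0.0916 -0.0831]
   clip 1 43 [0.0857 0.0918 0.0968]
```

Call:
{"op": "play_rows", "data": {"steps": [{"tx":0,"ty":0.15,"tz":0,"ax":0,"ay":0,"az":0,"claw":0},{"tx":0,"ty":0.3,"tz":0,"ax":0,"ay":0,"az":0,"claw":0},{"tx":0,"ty":0.45,"tz":0,"ax":0,"ay":0,"az":0,"claw":0},{"tx":0,"ty":0.6,"tz":0,"ax":0,"ay":0,"az":0,"claw":0},{"tx":0,"ty":0.7,"tz":0,"ax":0,"ay":0,"az":0,"claw":0},{"tx":0,"ty":0.8,"tz":0,"ax":0,"ay":0,"az":0,"claw":0},{"tx":0,"ty":0.8,"tz":0,"ax":0,"ay":0,"az":0,"claw":0}]}}

```text
time: 10.8
eef_pos: [0.5475, -0.2796, 0.0919]
tcp_rot: [-0.357, 0.293, -0.567, 0.683]
contact_force: [-4.1, -1.2, 3.9]
opening: 0.286
```

```bash
python3 wp.py w9; python3 look.py 4
```

```text
t 10.8 q [-0.84  0.16  2.1   0.84  0.72 -1.64] p [ 0.5475 -0.2796  0.0919] F [-4.1 -1.2  3.9] M [-0.35  0.4  -0.28] op 0.286
x [ 0.187 -0.982  0.005] y [ 0.565  0.103 -0.819] z [0.804 0.156 0.574]
rel home mm: x 0.7 y -2.69 up 23.2 F out 5.61 Fx -1.21 Fy -0.39
tip y [0.0861 0.0872] tool x min -0.0888
-0.075 tool y top -0.0335 z mid -0.0008 | face h top 0.0787 x 0.0006
-0.065 tool y top -0.0337 z mid -0.0008 | face h top 0.079 x 0.0006
-0.055 tool y top -0.0334 z mid -0.0008 | face h top 0.0788 x 0.0005
-0.04 tool y top -0.0296 z mid -0.0006 | face h top 0.075 x 0.0007
-0.03 tool y top -0.0294 z mid -0.0009 | face h top 0.0749 x 0.0004
-0.02 tool y top -0.0295 z mid -0.0009 | face h top 0.0751 x 0.0004
leaf 2713 y [0.0862 0.0934 0.1001] h [0.0532 0.056 ]
t 10.85 q [-0.84  0.16  2.1   0.84  0.72 -1.64] p [ 0.5475 -0.2795  0.0919] F [-3.8 -1.9  5.2] M [-0.37  0.32 -0.32] op 0.287
x [ 0.187 -0.982  0.005] y [ 0.565  0.103 -0.819] z [0.804 0.156 0.574]
rel home mm: x 0.71 y -2.6 up 23.16 F out 6.59 Fx -0.4 Fy -1.11
scene pestle y -0.0862 0.0869 mid 0.0004 toph -y/+y [np.float64(0.0757), np.float64(0.0726)]
   clip -1 29 [-0.0971 -0.0919 -0.0789]
   clip 1 18 [0.0891 0.0959 0.1007]
top pestle y -0.0856 0.0883 mid 0.0014 toph -y/+y [np.float64(0.0812), np.float64(0.0777)]
   clip -1 30 [-0.099  -0.0942 -0.075 ]
   clip 1 49 [0.0881 0.0949 0.1006]
```

Call:
{"op": "play_rows", "data": {"steps": [{"tx":0,"ty":0.1,"tz":-0.05,"ax":0,"ay":0,"az":0.5,"claw":0},{"tx":0,"ty":0.2,"tz":-0.05,"ax":0,"ay":0,"az":0.5,"claw":0},{"tx":0,"ty":0.3,"tz":-0.05,"ax":0,"ay":0,"az":0.5,"claw":0},{"tx":0,"ty":0.4,"tz":-0.05,"ax":0,"ay":0,"az":0.5,"claw":0},{"tx":0,"ty":0.5,"tz":-0.05,"ax":0,"ay":0,"az":0.5,"claw":0},{"tx":0,"ty":0.5,"tz":-0.05,"ax":0,"ay":0,"az":0.5,"claw":0}]}}

```text
time: 11.45
eef_pos: [0.5499, -0.2773, 0.0867]
tcp_rot: [-0.355, 0.295, -0.562, 0.686]
contact_force: [0.5, 1.0, 3.4]
opening: 0.286
```

```bash
python3 wp.py w10; python3 look.py 5
```

```text
t 11.45 q [-0.84  0.18  2.1   0.85  0.72 -1.65] p [ 0.5499 -0.2773  0.0867] F [0.5 1.  3.4] M [-0.01 -0.12  0.04] op 0.286
x [ 0.194 -0.981 -0.006] y [ 0.562  0.116 -0.819] z [0.804 0.156 0.574]
rel home mm: x 0.07 y -0.93 up 17.33 F out 2.39 Fx 2.47 Fy 0.85
tip y [0.0878 0.0887] tool x min -0.0888
-0.075 tool y top -0.035 z mid -0.0006 | face h top 0.0753 x 0.0
-0.065 tool y top -0.0349 z mid -0.0008 | face h top 0.0752 x -0.0001
-0.055 tool y top -0.035 z mid -0.0008 | face h top 0.0752 x -0.0002
-0.04 tool y top -0.0303 z mid -0.0008 | face h top 0.0704 x -0.0001
-0.03 tool y top -0.0301 z mid -0.0009 | face h top 0.0701 x -0.0002
-0.02 tool y top -0.0301 z mid -0.0006 | face h top 0.07 x 0.0001
leaf 3121 y [0.0889 0.0957 0.1028] h [0.0529 0.0559]
t 11.5 q [-0.84  0.18  2.1   0.85  0.72 -1.65] p [ 0.5499 -0.2772  0.0867] F [ 0.8 -0.8  2.5] M [-0.02 -0.13  0.09] op 0.29
x [ 0.194 -0.981 -0.006] y [ 0.562  0.116 -0.819] z [0.804 0.156 0.574]
rel home mm: x 0.08 y -0.85 up 17.27 F out 1.66 Fx 1.97 Fy -0.99
scene pestle y -0.0847 0.0892 mid 0.0022 toph -y/+y [np.float64(0.0674), np.float64(0.0696)]
   clip -1 28 [-0.1021 -0.0985 -0.0885]
   clip 1 18 [0.0901 0.1001 0.1034]
top pestle y -0.083 0.0893 mid 0.0032 toph -y/+y [np.float64(0.0722), np.float64(0.0745)]
   clip -1 50 [-0.1046 -0.0955 -0.0779]
   clip 1 48 [0.0912 0.0977 0.103 ]
```

Both clips are spread about 6–7 mm, so the tips are passing the bars with the pestle level. I'll keep pressing gently.

Call:
{"op": "play_rows", "data": {"steps": [{"tx":0.05,"ty":0.1,"tz":0,"ax":0,"ay":0,"az":0,"claw":0},{"tx":0.05,"ty":0.2,"tz":0,"ax":0,"ay":0,"az":0,"claw":0},{"tx":0.05,"ty":0.3,"tz":0,"ax":0,"ay":0,"az":0,"claw":0},{"tx":0.05,"ty":0.4,"tz":0,"ax":0,"ay":0,"az":0,"claw":0},{"tx":0.05,"ty":0.5,"tz":0,"ax":0,"ay":0,"az":0,"claw":0},{"tx":0.05,"ty":0.6,"tz":0,"ax":0,"ay":0,"az":0,"claw":0},{"tx":0.05,"ty":0.6,"tz":0,"ax":0,"ay":0,"az":0,"claw":0}]}}

```text
time: 12.18
eef_pos: [0.5523, -0.2762, 0.0797]
tcp_rot: [-0.355, 0.296, -0.561, 0.686]
contact_force: [3.0, 0.6, -4.4]
opening: 0.287
```

```bash
python3 wp.py w11; python3 look.py 6
```

```text
t 12.18 q [-0.83  0.19  2.09  0.85  0.71 -1.65] p [ 0.5523 -0.2762  0.0797] F [ 3.   0.6 -4.4] M [-0.07  0.18 -0.04] op 0.287
x [ 0.194 -0.981 -0.007] y [ 0.56   0.117 -0.82 ] z [0.806 0.155 0.572]
rel home mm: x -1.81 y -0.31 up 10.14 F out -5.3 Fx -0.01 Fy 0.07
tip y [0.0883 0.0894] tool x min -0.0888
-0.075 tool y top -0.0353 z mid -0.0007 | face h top 0.0685 x -0.0018
-0.065 tool y top -0.0353 z mid -0.0009 | face h top 0.0684 x -0.002
-0.055 tool y top -0.0354 z mid -0.0009 | face h top 0.0684 x -0.002
-0.04 tool y top -0.0304 z mid -0.0009 | face h top 0.0634 x -0.002
-0.03 tool y top -0.0299 z mid -0.0009 | face h top 0.0628 x -0.002
-0.02 tool y top -0.0304 z mid -0.0008 | face h top 0.0632 x -0.002
leaf 3649 y [0.0897 0.0963 0.1035] h [0.0525 0.0558]
t 12.23 q [-0.83  0.19  2.09  0.85  0.71 -1.65] p [ 0.5523 -0.2761  0.0797] F [ 2.6  0.  -3.5] M [-0.06  0.26 -0.  ] op 0.295
x [ 0.194 -0.981 -0.008] y [ 0.56   0.117 -0.82 ] z [0.806 0.155 0.572]
rel home mm: x -1.78 y -0.22 up 10.11 F out -4.35 Fx 0.1 Fy -0.47
scene pestle y -0.0855 0.0886 mid 0.0016 toph -y/+y [np.float64(0.0609), np.float64(0.0622)]
   clip -1 25 [-0.0999 -0.0968 -0.0885]
   clip 1 20 [0.092  0.1012 0.1046]
top pestle y -0.0814 0.089 mid 0.0038 toph -y/+y [np.float64(0.0648), np.float64(0.0655)]
   clip -1 51 [-0.1016 -0.0944 -0.0848]
   clip 1 45 [0.0918 0.0979 0.1034]
```

Past the bars: the outward force has turned into a pull of about 4 N towards home. I'll go on down slowly and feel for the stop.

Call:
{"op": "play_rows", "data": {"steps": [{"tx":0.03,"ty":0.1,"tz":0.05,"ax":0,"ay":0,"az":0,"claw":0},{"tx":0.03,"ty":0.2,"tz":0.1,"ax":0,"ay":0,"az":0,"claw":0},{"tx":0.03,"ty":0.3,"tz":0.15,"ax":0,"ay":0,"az":0,"claw":0},{"tx":0.03,"ty":0.4,"tz":0.15,"ax":0,"ay":0,"az":0,"claw":0},{"tx":0.03,"ty":0.5,"tz":0.15,"ax":0,"ay":0,"az":0,"claw":0},{"tx":0.03,"ty":0.6,"tz":0.15,"ax":0,"ay":0,"az":0,"claw":0},{"tx":0.03,"ty":0.6,"tz":0.15,"ax":0,"ay":0,"az":0,"claw":0}]}}

```text
time: 12.92
eef_pos: [0.5577, -0.276, 0.0768]
tcp_rot: [-0.355, 0.295, -0.562, 0.686]
contact_force: [4.8, 0.5, -5.6]
opening: 0.29
```

```bash
python3 wp.py w12
```

```text
t 12.92 q [-0.83  0.21  2.09  0.86  0.71 -1.65] p [ 0.5577 -0.276   0.0768] F [ 4.8  0.5 -5.6] M [-0.05  0.11 -0.01] op 0.29
x [ 0.194 -0.981 -0.007] y [ 0.561  0.117 -0.819] z [0.805 0.155 0.573]
rel home mm: x 0.81 y -1.1 up 4.68 F out -7.33 Fx 0.79 Fy -0.44
tip y [0.086  0.0872] tool x min -0.0874
-0.075 tool y top -0.0352 z mid -0.0006 | face h top 0.0629 x 0.0009
-0.065 tool y top -0.0352 z mid -0.0008 | face h top 0.0628 x 0.0007
-0.055 tool y top -0.0352 z mid -0.0009 | face h top 0.0628 x 0.0006
-0.04 tool y top -0.0304 z mid -0.0008 | face h top 0.0578 x 0.0006
-0.03 tool y top -0.0301 z mid -0.0008 | face h top 0.0575 x 0.0006
-0.02 tool y top -0.0304 z mid -0.0007 | face h top 0.0577 x 0.0008
leaf 4030 y [0.0866 0.0932 0.1005] h [0.0523 0.0558]
```

Call:
{"op": "play_rows", "data": {"steps": [{"tx":0,"ty":0.1,"tz":-0.05,"ax":0,"ay":0,"az":0,"claw":0},{"tx":0,"ty":0.2,"tz":-0.08,"ax":0,"ay":0,"az":0,"claw":0},{"tx":0,"ty":0.3,"tz":-0.08,"ax":0,"ay":0,"az":0,"claw":0},{"tx":0,"ty":0.35,"tz":-0.08,"ax":0,"ay":0,"az":0,"claw":0},{"tx":0,"ty":0.4,"tz":-0.08,"ax":0,"ay":0,"az":0,"claw":0},{"tx":0,"ty":0.4,"tz":-0.08,"ax":0,"ay":0,"az":0,"claw":0}]}}

```text
time: 13.47
eef_pos: [0.559, -0.276, 0.0736]
tcp_rot: [-0.356, 0.295, -0.562, 0.686]
contact_force: [-0.1, 1.4, -0.7]
opening: 0.289
```

```bash
python3 wp.py w13
```

```text
t 13.47 q [-0.82  0.21  2.08  0.87  0.7  -1.66] p [ 0.559  -0.276   0.0736] F [-0.1  1.4 -0.7] M [-0.03  0.23  0.18] op 0.289
x [ 0.195 -0.981 -0.006] y [ 0.561  0.116 -0.82 ] z [0.804 0.157 0.573]
rel home mm: x 0.09 y -1.34 up 1.27 F out -0.71 Fx -0.28 Fy 1.4
tip y [0.0829 0.0839] tool x min -0.0844
-0.075 tool y top -0.0346 z mid -0.0007 | face h top 0.0588 x -0.0
-0.065 tool y top -0.0351 z mid -0.0009 | face h top 0.0593 x -0.0002
-0.055 tool y top -0.0348 z mid -0.0009 | face h top 0.0589 x -0.0002
-0.04 tool y top -0.0298 z mid -0.0008 | face h top 0.0538 x -0.0002
-0.03 tool y top -0.0297 z mid -0.0008 | face h top 0.0537 x -0.0002
-0.02 tool y top -0.0298 z mid -0.0006 | face h top 0.0537 x 0.0
leaf 4188 y [0.083  0.0896 0.0968] h [0.0524 0.0559]
```

The pull has gone from -7 N to about 0, so the saddles are taking load. I'll press a little more to confirm a hard stop.

Call:
{"op": "play_rows", "data": {"steps": [{"tx":0,"ty":0.05,"tz":0,"ax":0,"ay":0,"az":0,"claw":0},{"tx":0,"ty":0.1,"tz":0,"ax":0,"ay":0,"az":0,"claw":0},{"tx":0,"ty":0.15,"tz":0,"ax":0,"ay":0,"az":0,"claw":0},{"tx":0,"ty":0.15,"tz":0,"ax":0,"ay":0,"az":0,"claw":0}]}}

```text
time: 13.85
eef_pos: [0.5592, -0.2759, 0.0734]
tcp_rot: [-0.356, 0.295, -0.561, 0.687]
contact_force: [-12.6, 2.6, 11.6]
opening: 0.294
```

```bash
python3 wp.py w14; python3 look.py 7
```

```text
t 13.85 q [-0.82  0.21  2.08  0.87  0.7  -1.66] p [ 0.5592 -0.2759  0.0734] F [-12.6   2.6  11.6] M [0.42 0.95 0.52] op 0.294
x [ 0.196 -0.981 -0.006] y [ 0.561  0.117 -0.819] z [0.804 0.157 0.573]
rel home mm: x 0.13 y -1.36 up 1.0 F out 16.35 Fx -3.12 Fy 4.98
tip y [0.0829 0.0839] tool x min -0.0844
-0.075 tool y top -0.0349 z mid -0.0009 | face h top 0.059 x -0.0003
-0.065 tool y top -0.0349 z mid -0.001 | face h top 0.0589 x -0.0003
-0.055 tool y top -0.0353 z mid -0.0009 | face h top 0.0593 x -0.0003
-0.04 tool y top -0.03 z mid -0.0008 | face h top 0.0538 x -0.0002
-0.03 tool y top -0.03 z mid -0.0008 | face h top 0.0537 x -0.0001
-0.02 tool y top -0.0299 z mid -0.0009 | face h top 0.0535 x -0.0002
leaf 4130 y [0.083  0.0896 0.0967] h [0.0525 0.0558]
t 13.9 q [-0.82  0.21  2.08  0.87  0.7  -1.66] p [ 0.5592 -0.2759  0.0734] F [-13.1   3.7  11.4] M [0.44 0.88 0.49] op 0.286
x [ 0.196 -0.981 -0.006] y [ 0.561  0.117 -0.819] z [0.804 0.157 0.573]
rel home mm: x 0.16 y -1.37 up 1.03 F out 16.33 Fx -3.46 Fy 6.14
scene pestle y -0.0854 0.0877 mid 0.0012 toph -y/+y [np.float64(0.053), np.float64(0.0534)]
   clip -1 28 [-0.0966 -0.0924 -0.0832]
   clip 1 16 [0.0864 0.0927 0.0973]
top pestle y -0.0815 0.0825 mid 0.0005 toph -y/+y [np.float64(0.0577), np.float64(0.0568)]
   clip -1 49 [-0.0972 -0.0903 -0.0832]
   clip 1 45 [0.0852 0.0915 0.0967]
```

View pics/look7.png

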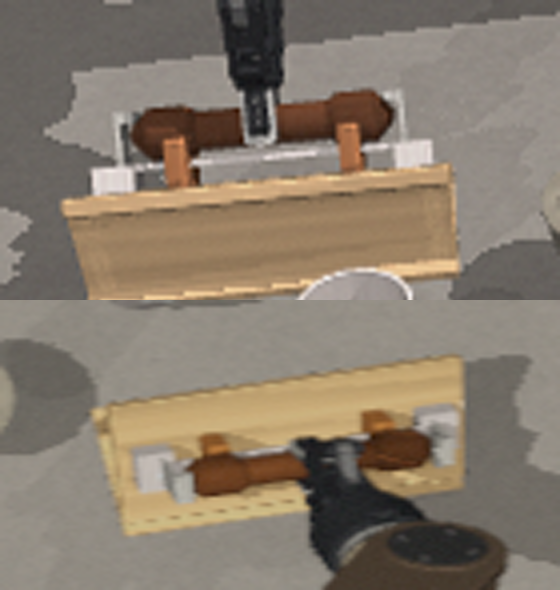

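The stop is hard: 16 N with only 0.3 mm of movement, both clips back near rest, and the pestle level. I'll unload, open the fingers and retreat.

Call:
{"op": "play_rows", "data": {"steps": [{"tx":0,"ty":-0.1,"tz":0,"ax":0,"ay":0,"az":0,"claw":0},{"tx":0,"ty":-0.1,"tz":0,"ax":0,"ay":0,"az":0,"claw":0},{"tx":0,"ty":-0.1,"tz":0,"ax":0,"ay":0,"az":0,"claw":4},{"tx":0,"ty":-0.1,"tz":0,"ax":0,"ay":0,"az":0,"claw":5.5},{"tx":0,"ty":-0.1,"tz":0,"ax":0,"ay":0,"az":0,"claw":6.5},{"tx":0,"ty":-0.1,"tz":0,"ax":0,"ay":0,"az":0,"claw":6.5},{"tx":0,"ty":-0.1,"tz":0,"ax":0,"ay":0,"az":0,"claw":6.5},{"tx":0,"ty":-0.1,"tz":0,"ax":0,"ay":0,"az":0,"claw":6.5}]}}

```text
time: 14.67
eef_pos: [0.5593, -0.276, 0.0727]
tcp_rot: [-0.355, 0.295, -0.562, 0.686]
contact_force: [-0.6, -0.4, -0.3]
opening: 0.761
```

```bash
python3 wp.py w15
```

```text
t 14.67 q [-0.82  0.22  2.08  0.87  0.7  -1.66] p [ 0.5593 -0.276   0.0727] F [-0.6 -0.4 -0.3] M [-0.05  0.25 -0.06] op 0.761
x [ 0.194 -0.981 -0.006] y [ 0.561  0.116 -0.82 ] z [0.805 0.156 0.573]
rel home mm: x -0.19 y -1.46 up 0.47 F out 0.14 Fx -0.67 Fy -0.27
tip y [0.0827 0.0839] tool x min -0.0845
-0.075 tool y top -0.0352 z mid -0.0007 | face h top 0.0587 x -0.0002
-0.065 tool y top -0.0355 z mid -0.0008 | face h top 0.0589 x -0.0003
-0.055 tool y top -0.0353 z mid -0.0008 | face h top 0.0587 x -0.0003
-0.04 tool y top -0.0306 z mid -0.0007 | face h top 0.0539 x -0.0003
-0.03 tool y top -0.0306 z mid -0.0007 | face h top 0.0537 x -0.0002
-0.02 tool y top -0.031 z mid -0.0006 | face h top 0.0541 x -0.0002
leaf 4233 y [0.0829 0.0896 0.0968] h [0.0524 0.0558]
```

View pics/w15.png

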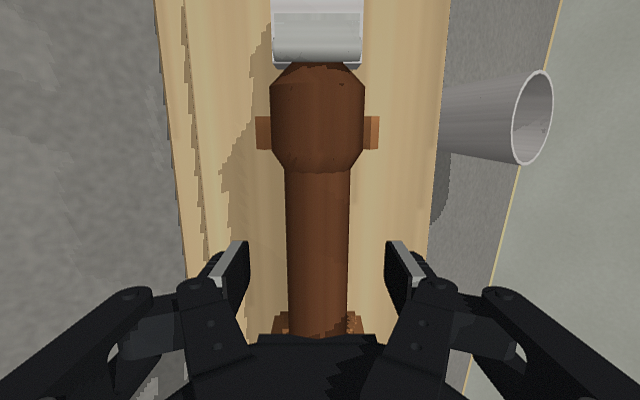

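The wrist view shows the fingers clear of the waist and the +y tip under its clip bar (315,62). I'll retreat straight out along the face normal.

Call:
{"op": "play_rows", "data": {"steps": [{"tx":0,"ty":-1,"tz":0,"ax":0,"ay":0,"az":0,"claw":6.5},{"tx":0,"ty":-3,"tz":0,"ax":0,"ay":0,"az":0,"claw":6.5},{"tx":0,"ty":-5,"tz":0,"ax":0,"ay":0,"az":0,"claw":6.5},{"tx":0,"ty":-8,"tz":0,"ax":0,"ay":0,"az":0,"claw":6.5},{"tx":0,"ty":-11,"tz":0,"ax":0,"ay":0,"az":0,"claw":6.5},{"tx":0,"ty":-13,"tz":0,"ax":0,"ay":0,"az":0,"claw":6.5},{"tx":4,"ty":-15,"tz":0,"ax":0,"ay":0,"az":0,"claw":6.5},{"tx":7,"ty":-15,"tz":0,"ax":0,"ay":0,"az":0,"claw":6.5},{"tx":8,"ty":-15,"tz":0,"ax":0,"ay":0,"az":0,"claw":6.5},{"tx":8,"ty":-15,"tz":0,"ax":0,"ay":0,"az":0,"claw":6.5}]}}

```text
time: 15.55
eef_pos: [0.4904, -0.3745, 0.1966]
tcp_rot: [-0.356, 0.295, -0.563, 0.685]
contact_force: [-0.2, 0.9, 0.0]
opening: 0.759
```

```bash
python3 w.py w16; python3 look.py 8; python3 - <<'E'
from h import *
c,n,X,Y=rack();fc=c+.0007*X-.0101*Y;f=np.load("pics/w16.npz");p,C=f["p"],f["C"];h=cv2.cvtColor(p,cv2.COLOR_BGR2HSV);q=np.stack([(C-fc)@X,(C-fc)@Y,(C-fc)@n],-1)
m=(h[...,0]<15)&(h[...,1]>120)&(q[...,2]>.036)&(q[...,2]<.08)&(np.abs(q[...,1])<.1)&(np.abs(q[...,0])<.04);t=q[m]
print("y",t[:,1].min(),t[:,1].max(),[(a,np.percentile(t[np.abs(t[:,1]-a)<.006][:,2],98).round(4)) for a in(-.065,-.03,.03,.065) if (np.abs(t[:,1]-a)<.006).any()])
o=(h[...,1]<50)&(q[...,2]>.045)&(q[...,2]<.065)&(np.abs(q[...,0])<.03)
for sg in(-1,1):
    t=q[o&(sg*q[...,1]>.06)&(np.abs(q[...,1])<.12)];print("clip",sg,np.percentile(t[:,1],[1,99]).round(4))
p,d=cams.read_camera("top");cv2.imwrite("pics/topE.png",p);C=cloud("top",d)
a=np.load("pics/top0.npz");print("bystander diff", {k:int((np.abs(a["p"][y0:y1,x0:x1].astype(int)-p[y0:y1,x0:x1]).max(-1)>40).sum()) for k,(y0,y1,x0,x1) in dict(mortar=(160,202,325,365),cup=(125,155,382,410),can=(118,152,260,292)).items()})
E
```

```text
t 15.55 q [-1.05  0.06  1.99  0.7   1.   -1.6 ] p [ 0.4904 -0.3745  0.1966] F [-0.2  0.9  0. ] M [-0.03  0.29  0.01] op 0.759
x [ 0.191 -0.981 -0.004] y [ 0.562  0.113 -0.819] z [0.805 0.155 0.573]
t 15.6 q [-1.04  0.06  2.    0.7   1.   -1.6 ] p [ 0.4902 -0.3723  0.1953] F [ 0.1 -0.3 -0.9] M [-0.01  0.25  0.01] op 0.765
x [ 0.193 -0.981 -0.007] y [ 0.561  0.116 -0.82 ] z [0.805 0.155 0.573]
t 15.6 q [-1.04  0.06  2.    0.7   1.   -1.6 ] p [ 0.4902 -0.3723  0.1953] F [ 0.1 -0.3 -0.9] M [-0.01  0.25  0.01] op 0.765
x [ 0.193 -0.981 -0.007] y [ 0.561  0.116 -0.82 ] z [0.805 0.155 0.573]
rel home mm: x -0.85 y -82.76 up 150.35 F out -0.75 Fx -0.47 Fy -0.34
scene pestle y -0.0858 0.0877 mid 0.001 toph -y/+y [np.float64(0.0533), np.float64(0.0534)]
   clip -1 27 [-0.0948 -0.0913 -0.0834]
   clip 1 16 [0.0865 0.0927 0.0975]
top pestle y -0.0824 0.0827 mid 0.0002 toph -y/+y [np.float64(0.0555), np.float64(0.0574)]
   clip -1 51 [-0.0981 -0.0895 -0.0842]
   clip 1 44 [0.0852 0.0915 0.0969]
y -0.08439099394661174 0.07011080752308813 [(-0.065, np.float64(0.0578)), (-0.03, np.float64(0.0531)), (0.03, np.float64(0.053)), (0.065, np.float64(0.0579))]
clip -1 [-0.0968 -0.0835]Traceback (most recent call last):
  File "<stdin>", line 7, in <module>
    return _quantile_unchecked(
        a, q, axis, out, overwrite_input, method, keepdims, weights)
    return _ureduce(a,
                    func=_quantile_ureduce_func,
    ...<5 lines>...
                    overwrite_input=overwrite_input,
                    method=method)
    r = func(a, **kwargs)
    result = _quantile(arr,
                       quantiles=q,
    ...<2 lines>...
                       out=out,
                       weights=wgt)
    slices_having_nans = np.isnan(arr[-1, ...])
                                  ~~~^^^^^^^^^
IndexError: index -1 is out of bounds for axis 0 with size 0
```

View pics/w16.png

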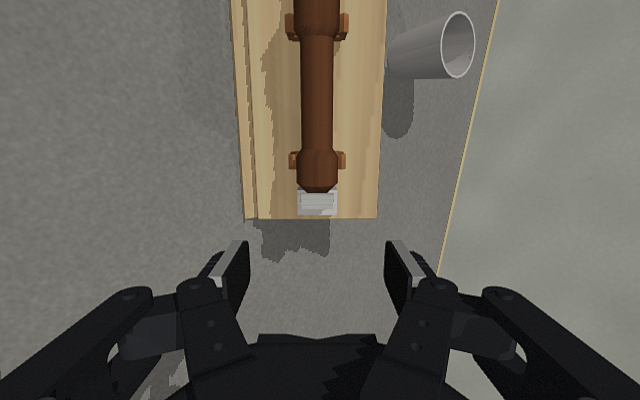

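View pics/look8.png

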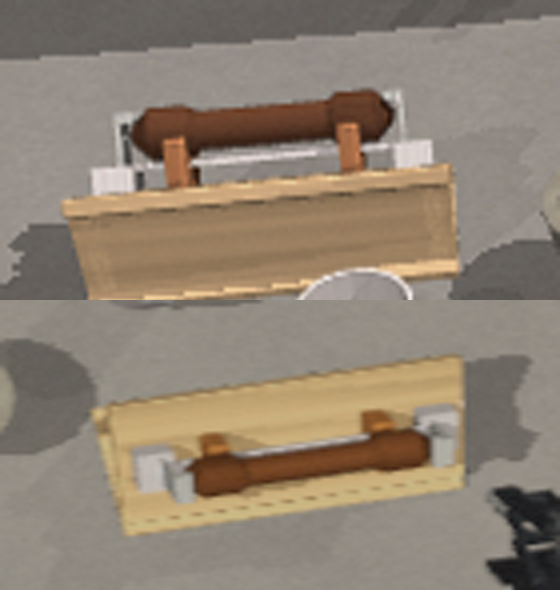

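The pestle lies level: both head tops are 57.8–57.9 mm off the face, against 57.3 mm predicted for home, and its ends are under both clips. One last check of the bystanders, then I'll hand in.

```bash
python3 - <<'E'
from h import *
p,d=cams.read_camera("top");a=np.load("pics/top0.npz")
for k,(y0,y1,x0,x1) in dict(mortar=(160,202,325,365),cup=(125,155,382,410),can=(118,152,260,292)).items():
    print(k,int((np.abs(a["p"][y0:y1,x0:x1].astype(int)-p[y0:y1,x0:x1]).max(-1)>40).sum()), float(np.median(np.abs(a["d"]-d)[y0:y1,x0:x1])))
st();print(ctrl.sign_off())
E
```

```text
mortar 0 0.0033072829246520996
cup 0 0.0034155845642089844
can 0 0.0032657384872436523
t 15.75 q [-1.04  0.06  2.    0.7   1.   -1.6 ] p [ 0.4902 -0.37    0.1942] F [ 0.1 -0.4 -0.2] M [-0.05  0.27  0.05] op 0.762
x [ 0.195 -0.981 -0.008] y [ 0.56   0.118 -0.82 ] z [0.805 0.155 0.572]
the job is handed in; nothing more can be done
None
```

The dark wooden pestle is snapped under both clips and lies home in its saddles. I let go of it and handed the job in at about 15.8 s of the 42 s allowed.

**First press:** The pestle pivoted about 2.7° in the fingers, so I backed off, re-centred it, gripped harder and pressed again. The second press went in evenly.

**Pressing and home:** The highest outward force I read was about 16 N, with only about 0.3 mm of movement, which is the hard stop. Forces were read only after each short move, so a brief peak between readings would not show. I measured the carriage as packed out by about 14 mm.

**Last checks:**
- **Seating:** after release, both head tops stood 57.8–57.9 mm off the face, against 57.3 mm predicted for home. The clips had closed to near rest, within camera accuracy.
- **Robot:** it was clear of everything, with the force reading about zero.
- **Mortar, cup and canister:** the top view showed no change in any of them.

**Disagreements and failures:**
- **Cameras:** the wrist camera and the two fixed cameras disagreed by 2–3 mm along the pestle's length. I aimed between them.
- **Clip check:** the final wrist-camera measurement of the +y clip failed because that clip was out of view. The scene and top cameras showed it near rest.

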